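# Turn a control panel over in a clamshell turnover fixture

### The job

The control panel waits face up on the sloped stand. Lay it face up and fully seated in the open frame of the turnover fixture, swing the hinged lid shut over it, then turn the closed frame right over with the crank until it stops, so that the panel's back is up for wiring. Leave the tools and other things on the bench where they are.

Things in the scene. Friction and masses are not known exactly. Their poses are not given: they have to be found in the camera images.
- panel: part to turn over, 0.22-0.37 kg: light grey flange 80 (x) x 120 (y) x 8 mm; on its front a dark flat-sided housing 44 (x) x 80 (y) mm, 26 tall, centred, with display and keys: grip it there; board and terminals on the back, 50 x 84 mm, 12 deep. Origin: centre of the flange's underside; z out of the front (housing top at z = 34 mm). Starts on the slope, z leaning 30 deg to the stand's front (-x)
- stand: fixed grey sheet-metal stand, base 112 (x) x 146 (y) mm. Its surface slopes 30 deg about its y: low in front (-x, toward the robot), high at the back (top about 90 mm), a 10 mm lip at the low edge, 8 mm cheeks at both ends. Origin: centre of the base on the table; the panel's origin starts 57 mm above it, panel x up the slope
- turnover_base: fixture's fixed base plate, 104 (x) x 226 (y) x 10 mm, with two aluminium uprights 115 mm high at y = +-85 mm that carry the frame (cradle) between them. Origin: centre of the plate on the table; -x is its front (toward the robot). The trunnion axis lies along y, 92 mm above the origin
- nest (a point): centre of the ledge in the frame where the flange rests: the seated panel's origin is at this point, axes parallel (long side along y, either way round). Cradle at 0: 83 mm above the table, z up, x to the rear. Recess 85 (x) x 125 (y) x 9 mm deep, 2.5 mm clear of the flange all round, rim chamfered 4 mm; ledge open in the middle (60 x 96 mm) for the panel's back. Frame outside 104 x 144 mm
- cradle (a joint): angle of the frame about the trunnion axis: 0 at the start, nest facing up, on a stop; pi = turned right over, on the other stop. It grows as the frame's front edge and the crank go up, over the top and to the rear. Friction 0.5 N m: stays where it is left
- lid (a joint): angle of the lid about its hinge at the frame's rear edge: 0 shut, starts open at 1.85-2.15 rad, leaning back behind the frame. Aluminium plate 9 mm thick, 134 mm wide, 108 mm from hinge to free edge, window 60 x 96 mm for the panel's housing. Stiff hinge, 0.5 N m: stays at any angle, even upside down; needs about 5 N at the free edge. A shelf with a jug overhangs from behind, 0.31 m up
- lid_tab (a point): middle of the finger tab (44 mm wide, 6 thick) on the lid's free edge, 130 mm from the hinge; the tab reaches 12 mm farther out and 22 mm back to the lid's rim. Its side edges are a good pinch. The tab's middle plane is 2 mm over the hinge axis when shut. Moves with the lid; its axes: -x from hinge to tab, z out of the lid's outer face, y along the hinge
- lid_hinge (a point): middle of the lid's hinge axis; with the cradle at 0 it is 58 mm behind and 3 mm above the trunnion axis. The lid's outer face is 6.5 mm off this axis. Axes turn with the lid: -x from hinge to tab, z out of the outer face, y along the hinge
- crank_grip (a point): centre of the crank's black grip: a freely revolving sleeve 21 mm thick, 50 long, parallel to the trunnion axis, 62 mm from it, 131 mm to the -y side of the fixture's middle, outside the right upright; the flat lever is at its inner end. Starts in front (-x) of the axis, level with it, ends behind it. Take it across from above and carry it over in a half circle
- screwdriver: bystander: red-handled screwdriver, 199 x 30 x 26 mm, lying in front of the fixture; origin at the centre of its underside, length along y
- hex_key: bystander: black L-shaped hex key, 108 x 41 x 8 mm, lying behind the fixture; origin at the centre of its underside
- solvent_bottle: bystander: white bottle with a red screw cap, 66 mm across and 158 mm tall, upright behind the stand; origin at the centre of its foot
- notepad: bystander: note pad, 68 x 100 x 12 mm; origin at the centre of its underside
- tweezers: bystander: steel tweezers, 130 x 18 x 9 mm; origin at the centre of its underside
- screw_box: bystander: clear parts box, 79 x 121 x 39 mm; origin at the centre of its underside

How it is judged:
By the outcome, as a careful person would: the job done as asked, in the order asked, and still so for the second after the job is handed in, with the robot touching nothing.
It also fails if it takes over 72 s, if anything falls off the work surface, if the arm or the gripper's body presses on something with over 40 N, if the wrist force passes 120 N, or if a joint passes its speed limit or range.

### The arm

A 6-joint arm with a two-finger parallel gripper is mounted at the origin on a cart in front of the work surface, level with it; the furniture and walls round the work are solid. World frame = base frame: x ahead of the robot, y to its left, z up, the work surface at z = 0. Lengths are in mm, angles in rad, forces in N, time in s.
With the tool pointing down it reaches from about 250 to 800 mm from the base axis. Payload 8.5 kg.
Tool frame: the origin (TCP) lies midway between the tips of the shut fingers; the grasp point (between the pads) lies 19 mm behind it (bot.hold_point_z is the distance from the TCP to the grasp point, in mm); z points along the fingers, x is the direction in which the jaws open and shut, and the axes are right-handed (so a half turn about z gives the same grasp; the last joint's range is limited). The gripper opens to 85 mm and grips with 20 to 120 N. Pads are 22 mm wide; open, the fingers measure 114 mm over their backs; the gripper's body (76 mm by 85 mm) begins 54 mm behind the grasp point. The pads swing forward as they close: fully open they stand 13 mm farther back than shut.
Start: joints at [-1.125, 0.238, -0.013, 1.319, 0, 1.571], TCP at [226.349, -473.651, 231.276] pointing down, gripper open.
Joint ranges: [-2.66, 2.66], [-1.03, 1.9], [-1.14, 1.46], [-1.82, 2.27], [-1.45, 1.34], [-3.14, 3.14]. Speed limits (rad/s): [2.22, 2.22, 2.79, 3.14, 3.14, 3.14].

### API

Orientations are given as a unit quaternion [x, y, z, w].
In Python, from plant import bot gives the robot as it stands.
- The arm moves only by the tool drive_tool, never from a script. Its argument "rows" is a list that holds one entry, the list of rows, each a list of 5 numbers: the closure, from -1 (fully open) to 1 (shut), then the shift along the tool's x, y, z in m, then the turn about the tool's z in degrees. A call has 1 to 5 rows; each row shifts and turns the pose as measured when the row begins, along the tool's axes as they then stand; what a row does not reach is not made up. A row lasts 1/8 s, in which the tool goes at most 62.5 mm and 10.7 degrees, less where a joint would pass 70% of its speed; a pose out of reach is approached as far as the arm can. A call with a gripper value outside its range is refused whole. The fingers move at their own pace and stop on an object; "squeeze" is the grip in N (left out, the last holds). Time passes only in rows, so rows that do not move let the fingers close. It gives the time, the measured TCP pose, the force and the opening at its end, in the units of the state.
- bot.state(): the state, without advancing time (a new reading comes with each control period).
- bot.read_camera(name): name is "scene" or "side" or "wrist"; returns a dict with "img" (400x640x3 uint8, red, green, blue), "vertical_fov" (degrees; the focal length in pixels is half the picture's height over the tangent of half this angle, whatever the lens; pixels are square), "cx", "cy" (the principal point, pixels), "view" (4x4, takes a point from world to camera coordinates). Camera axes: x right, y up, looking along -z (the intrinsics and any distortion apply to the point x, -y, -z); pixel columns grow to the right and rows downward; lengths in mm; the calibration is good to about 2 mm. A picture is of the moment at which its call begins. There is no depth.
- bot.job_done(): hands the job in, once; it reports no verdict.
Trained networks look in the newest picture that a camera, given by its name, has taken for a name from the list of things; names that differ only in an ending like _2 or _b are one class to them, and where a whole thing is asked for, a point or a joint stands for the part that bears it (a point fixed in the world has none). Each returns a list of dicts, best first, with "p" (0 to 1); they miss things now and then, are a little off and sometimes report something else, mostly with a low value. They report only what shows in the picture. A call takes as long as a camera call.
- bot.outline_of(name, camera): "pixels" (400x640 bool, what is visible of it) and "rect" ([left, top, right, bottom] in pixels, round what is visible of it).
- bot.place_of(name, camera): "xy" ([column, row] in pixels: a listed point, or the origin of a listed thing).
The state is a dict: "t": time; "joint_pos": joint angles; "dq": joint speeds; "joint_efforts": joint torques, N m; "tool_pos": TCP position; "eef_rot": TCP orientation; "contact_force": force on the tool from outside, world axes, zero at the start; "ft_torque": the same for the moment, N m; "finger_gap": finger opening in mm.
Only numpy, scipy, OpenCV 4.12 (cv2) and the standard library are available. Lean on these libraries where they do the work, as an engineer would, in place of code of your own. Each camera call takes 0.05 s, during which the arm holds its last target.

## Working session

There is one attempt and no reset: what is moved stays moved. The work goes in short steps, Python scripts to look and compute and a tool call to move; the robot and the scene stay as the last step left them, time stands still between calls to the robot, and variables do not carry over. Pictures are saved under pics/ and viewed, and the job is handed in when it is done.

Besides the shell and the picture viewer there is one more tool, called after "Call:" in YAML: its name, and indented under it one key for each argument. drive_tool: Moves the arm, as the interface text tells. Its arguments: {"type":"object","properties":{"rows":{"type":"array","items":{"type":"array","items":{"type":"array","items":{"type":"number"}}}},"squeeze":{"type":"number"}},"required":["rows"]}

```bash
ls; mkdir -p pics
python3 - <<'E'
from plant import bot
import cv2
for n in ("scene","side","wrist"):
    c=bot.read_camera(n)
    cv2.imwrite(f"pics/{n}0.png",c["img"][:,:,::-1])
    print(n,c["vertical_fov"],c["cx"],c["cy"],[k for k in c]);print(c["view"].round(3).tolist())
print(bot.state())
E
```

```text
pics
scene 50.7043268136119 314.6910429598803 195.69737674911877 ['img', 'vertical_fov', 'cx', 'cy', 'view']
[[0.485, -0.874, 0.001, -473.722], [0.486, 0.271, 0.831, -194.405], [-0.727, -0.402, 0.557, -842.509], [0.0, 0.0, 0.0, 1.0]]
side 50.086828648409366 317.4921045105093 201.40675316544366 ['img', 'vertical_fov', 'cx', 'cy', 'view']
[[-0.998, -0.064, -0.009, 424.06], [0.016, -0.37, 0.929, -210.617], [-0.063, 0.927, 0.37, -836.952], [0.0, 0.0, 0.0, 1.0]]
wrist 66.66621579694785 318.54269790349866 203.5671854219999 ['img', 'vertical_fov', 'cx', 'cy', 'view']
[[0.43, -0.903, -0.002, -523.537], [0.867, 0.414, -0.279, 36.132], [0.252, 0.118, 0.96, -380.437], [0.0, 0.0, 0.0, 1.0]]
{'t': 0.15, 'joint_pos': array([-1.12501373e+00,  2.38638651e-01, -1.40232754e-02,  1.31918533e+00,
        4.42864699e-05,  1.57078036e+00]), 'dq': array([ 0.0012112 , -0.0021922 ,  0.00052869, -0.0012851 , -0.00129693,
        0.00020654]), 'joint_efforts': array([ 5.95887122e-04, -5.39078522e+01,  3.46597731e+01,  1.45017725e-02,
        3.61732873e-05,  1.09348383e-05]), 'tool_pos': array([ 226.24658699, -473.42231187,  230.84210608]), 'eef_rot': array([ 8.45924971e-01, -5.33301667e-01, -4.32688448e-04, -2.98968692e-04]), 'contact_force': array([0.16705899, 0.20138969, 0.67745255]), 'ft_torque': array([ 0.01538575, -0.02401251,  0.0070445 ]), 'finger_gap': 85.58863943516837}
```

View pics/scene0.png

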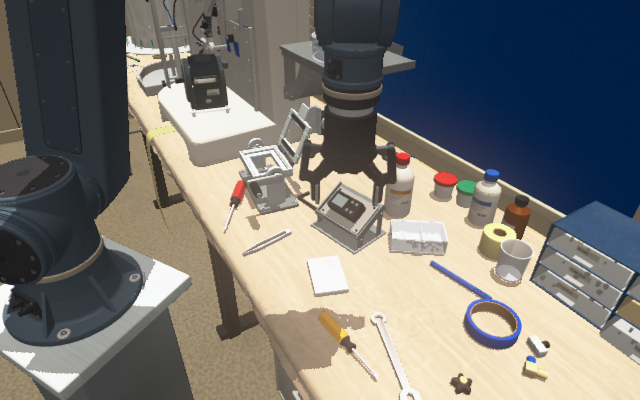

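View pics/side0.png

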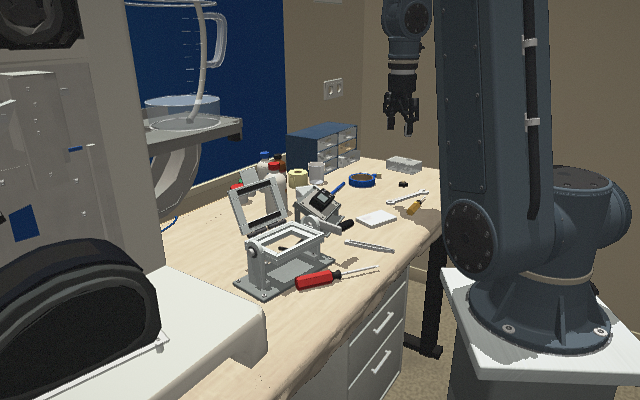

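View pics/wrist0.png

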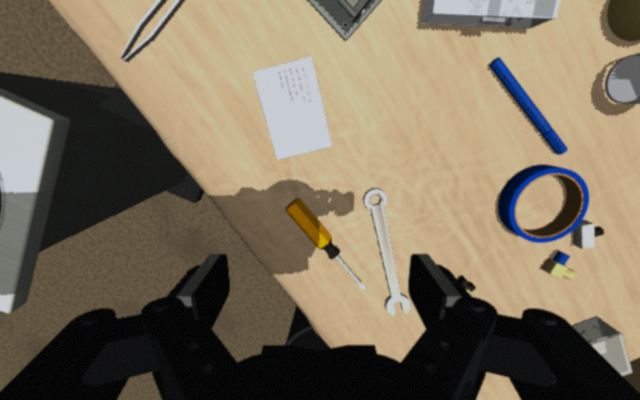

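```bash
cat > h.py <<'E'
from plant import bot
import numpy as np, cv2
from scipy.spatial.transform import Rotation as R
def cam(n):
    c=bot.read_camera(n); c["f"]=200/np.tan(np.radians(c["vertical_fov"]/2)); c["n"]=n; return c
def proj(c,P):
    P=np.atleast_2d(P); q=P@c["view"][:3,:3].T+c["view"][:3,3]
    return np.c_[c["cx"]+c["f"]*q[:,0]/-q[:,2], c["cy"]+c["f"]*-q[:,1]/-q[:,2]]
def ray(c,uv):
    d=np.array([(uv[0]-c["cx"])/c["f"],-(uv[1]-c["cy"])/c["f"],-1.])
    Rm=c["view"][:3,:3]; o=-Rm.T@c["view"][:3,3]; d=Rm.T@d; return o,d/np.linalg.norm(d)
def tri(rs):
    A=0;b=0
    for o,d in rs:
        M=np.eye(3)-np.outer(d,d); A=A+M; b=b+M@o
    p=np.linalg.solve(A,b); return p,[np.linalg.norm((np.eye(3)-np.outer(d,d))@(p-o)) for o,d in rs]
def atz(c,uv,z):
    o,d=ray(c,uv); return o+d*(z-o[2])/d[2]
def places(name,c,n=2):
    return [(np.round(r["xy"],1).tolist(),round(float(r["p"]),2)) for r in bot.place_of(name,c["n"])[:n]]
def st():
    s=bot.state(); Rm=R.from_quat(s["eef_rot"]).as_matrix()
    print("t",round(s["t"],2),"tcp",s["tool_pos"].round(1),"x",Rm[:,0].round(3),"y",Rm[:,1].round(3),"F",s["contact_force"].round(1),"gap",round(s["finger_gap"],1),"q",s["joint_pos"].round(2))
    return s,Rm
def crop(c,rect,fn,k=4):
    l,t,r,b=rect; im=c["img"][t:b,l:r,::-1]; cv2.imwrite(fn,cv2.resize(im,None,fx=k,fy=k,interpolation=cv2.INTER_CUBIC))
E
python3 - <<'E'
from h import *
cs=[cam("scene"),cam("side")]
print("hold",bot.hold_point_z); st()
for n in ["panel","stand","turnover_base","nest","lid_tab","lid_hinge","crank_grip","screwdriver","hex_key","solvent_bottle"]:
    r=[places(n,c) for c in cs]
    out=""
    if r[0] and r[1]:
        p,e=tri([ray(c,x[0][0]) for c,x in zip(cs,r)]); out=p.round(1),np.round(e,1)
    print(n,r,out)
crop(cs[0],(225,80,425,260),"pics/sc1.png"); crop(cs[1],(200,100,370,310),"pics/si1.png",)
E
```

```text
hold 18.700000000000003
t 0.25 tcp [ 226.3 -473.5  231. ] x [ 0.431 -0.902 -0.001] y [-0.902 -0.431  0.   ] F [ 0.6 -0.8  0.5] gap 85.5 q [-1.12  0.24 -0.01  1.32 -0.    1.57]
panel [[([348.7, 208.5], 0.6), ([344.8, 229.3], 0.52)], [([319.5, 207.7], 0.95)]] (array([ 447.3, -380.2,   53.9]), array([6.3, 6.3]))
stand [[([346.1, 227.9], 0.92)], [([319.9, 223.2], 0.73)]] (array([ 444. , -379.9,    3. ]), array([2.3, 2.3]))
turnover_base [[([266.3, 188.9], 0.84)], [([287.3, 272.8], 0.75)]] (array([ 5.009e+02, -1.114e+02, -5.000e-01]), array([0.2, 0.2]))
nest [[([263.7, 162.4], 0.79)], [([284.9, 240.5], 0.6), ([284.7, 270.2], 0.15)]] (array([ 502.5, -108.7,   82.1]), array([0.6, 0.6]))
lid_tab [[([301.2, 108.4], 0.88)], [([248.5, 172.1], 0.91)]] (array([ 588.4, -175.8,  216.5]), array([0.8, 0.8]))
lid_hinge [[([281.9, 154.8], 0.65), ([414.8, 242.1], 0.32)], [([266.6, 227.5], 0.64)]] (array([ 546.1, -140.2,   95.4]), array([3.4, 3.4]))
crank_grip [[([255.5, 189.7], 0.57)], [([346.9, 225.1], 0.5)]] (array([ 368.4, -177.7,   91.8]), array([1.5, 1.5]))
screwdriver [[([232.1, 207.3], 0.84), ([324.6, 275.9], 0.28)], [([332.8, 281.3], 0.88)]] (array([393.6, -80.7,  -3.1]), array([3.8, 3.8]))
hex_key [[([303.3, 110.3], 0.73), ([317.5, 204.9], 0.57)], [([248.7, 170.4], 0.64), ([291.8, 240.5], 0.49)]] (array([ 588.2, -183.3,  215.6]), array([3.5, 3.5]))
solvent_bottle [[([392.7, 209.9], 0.64)], [([279.1, 212.3], 0.77)]] (array([ 570.5, -451.5,    2.8]), array([1.1, 1.1]))
```

View pics/sc1.png

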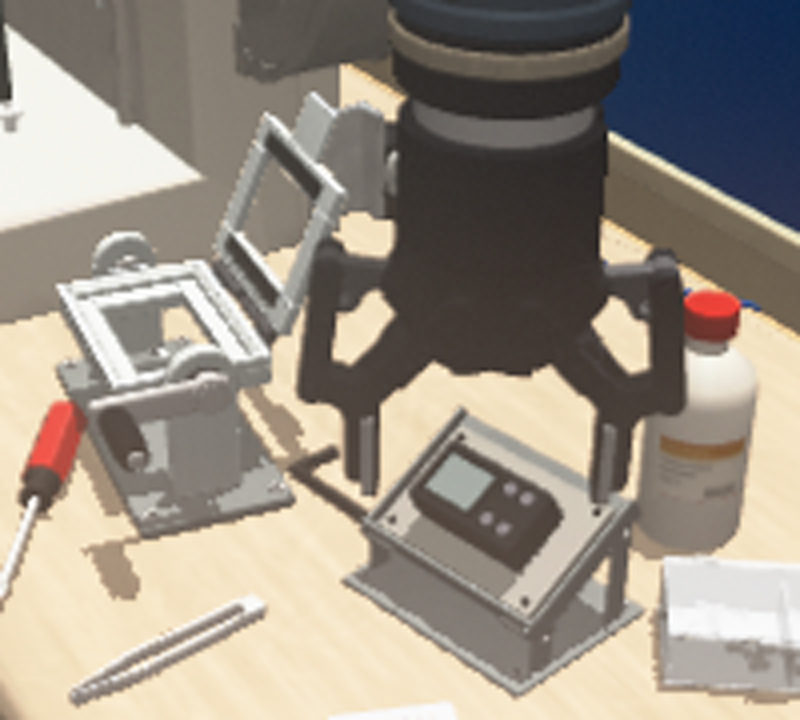

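View pics/si1.png

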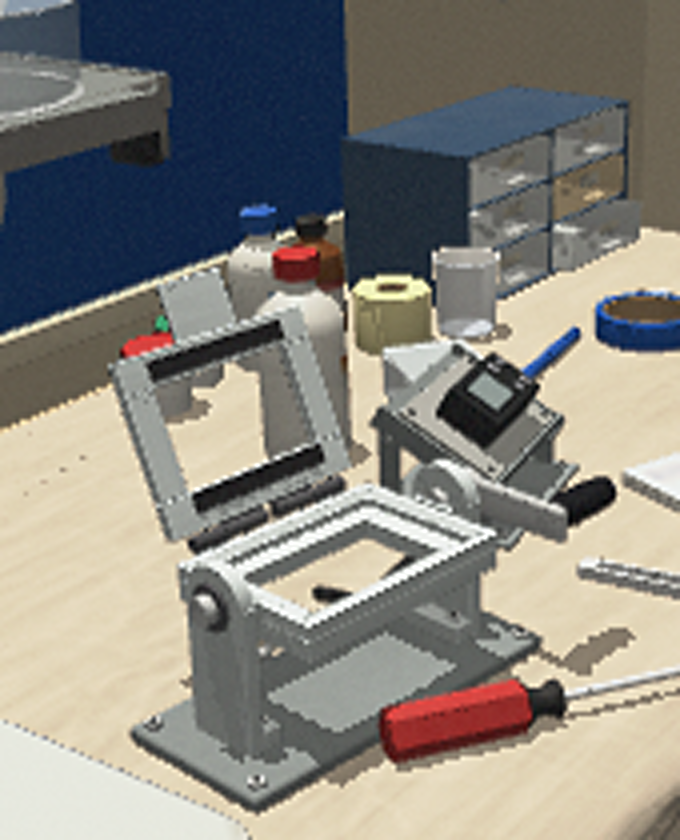

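Run:
```python
from h import *
c=cam("wrist"); s,Rm=st()
V=c["view"]; o=-V[:3,:3].T@V[:3,3]
print("cam world",o.round(1),"tool",(Rm.T@(o-s["tool_pos"])).round(1)); print((V[:3,:3]@Rm).round(3))
for T in ([380,-420,330],[400,-400,300]):
    d=np.array(T)-s["tool_pos"]; print(T,(Rm.T@d).round(1))
    c2=dict(c); V2=V.copy(); V2[:3,3]=-V2[:3,:3]@(o+d); c2["view"]=V2
    print(proj(c2,[[444,-380,57],[502,-109,83],[400,-380,30],[480,-380,90]]).round())
```

```text
t 1.3 tcp [ 226.4 -473.7  231.3] x [ 0.431 -0.902 -0.   ] y [-0.902 -0.431 -0.   ] F [-0.4  0.2 -0.2] gap 85.3 q [-1.12  0.24 -0.01  1.32  0.    1.57]
cam world [ 289.9 -442.8  374.9] tool [  -0.5  -70.7 -143.7]
[[ 1.     0.001  0.001]
 [ 0.001 -0.96   0.279]
 [ 0.001 -0.279 -0.96 ]]
[380, -420, 330] [  17.8 -161.8  -98.7]
[[313. 112.]
 [107. -52.]
 [300. 141.]
 [325.  83.]]
[400, -400, 300] [   8.4 -188.4  -68.7]
[[320. 134.]
 [102. -36.]
 [306. 163.]
 [334. 106.]]
```

Call:
drive_tool:
  rows:
    - [[-1,0.002,-0.047,-0.017,0],[-1,0.002,-0.047,-0.017,0],[-1,0.002,-0.047,-0.017,0],[-1,0.002,-0.047,-0.017,0],[-1,0,0,0,0]]

```text
t: 1.92
tool_pos: [404.1, -398.3, 300.9]
eef_rot: [0.845, -0.535, 0.0, -0.0]
contact_force: [0.2, -0.8, -0.0]
finger_gap: 85.3
```

Run:
```python
from h import *
s,Rm=st(); c=cam("wrist"); cv2.imwrite("pics/w1.png",c["img"][:,:,::-1])
for n in ["panel","stand"]:
    print(n,places(n,c),[ (r["rect"],r["p"]) for r in bot.outline_of(n,"wrist")[:1]])
p=places("panel",c)
print(atz(c,p[0][0],57) if p else "")
np.savez("w1.npz",img=c["img"],**{k:c[k] for k in("view","cx","cy","f")})
```

```text
t 1.93 tcp [ 404.1 -398.3  300.9] x [ 0.428 -0.904 -0.   ] y [-0.904 -0.428 -0.   ] F [ 0.2 -0.8 -0. ] gap 85.3 q [-0.78  0.3   0.25  1.52  0.    1.92]
panel [([318.8, 135.8], 0.9), ([429.3, 159.3], 0.74)] [([271.2, 82.3, 380.7, 192.0], 0.8)]
stand [] [([258.9, 64.5, 390.4, 194.9], 0.75)]
[ 445.75040605 -378.08480885   57.        ]
```

View pics/w1.png

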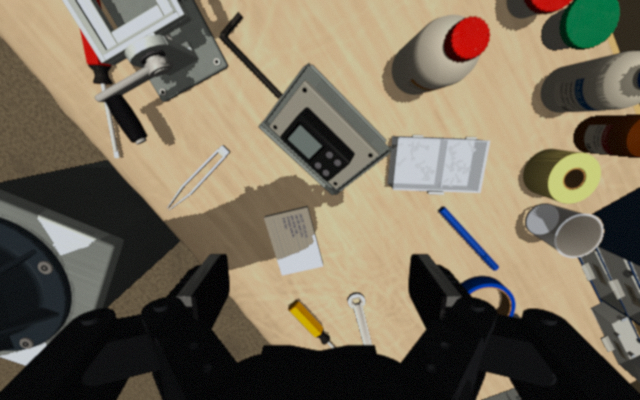

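Run:
```python
from h import *
z=np.load("w1.npz"); c={k:z[k] for k in z}
crop(c,(250,55,400,205),"pics/w1c.png",4)
```

```text
(no output)
```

View pics/w1c.png

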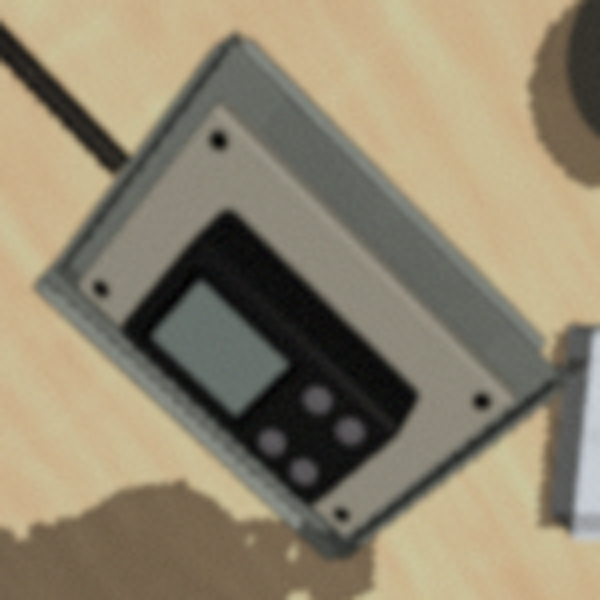

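```bash
cat > fitp.py <<'E'
from h import *
from scipy.optimize import least_squares
z=np.load("w1.npz"); c={k:z[k] for k in z}
pc=lambda u,v:(250+(u-.0)/4,55+v/4)
holes=[(1,1,pc(218,139)),(1,-1,pc(482,401)),(-1,-1,pc(341,514)),(-1,1,pc(100,288))]
corn=[(40,60,8,pc(220,103)),(40,-60,8,pc(514,403)),(-40,60,8,pc(78,281))]
hous=[(22,40,8,pc(228,210)),(22,-40,8,pc(418,395))]
def T(p):
    yaw=p[3]; return R.from_euler("ZY",[yaw,-np.pi/6]).as_matrix(),np.array([p[0],p[1],p[2]])
def res(p,full=False):
    Rm,t=T(p); P=[];U=[]
    for a,b,u in holes: P.append([a*p[4],b*p[5],8]);U.append(u)
    for q in corn+hous: P.append(q[:3]);U.append(q[3])
    e=proj(c,np.array(P)@Rm.T+t)-np.array(U)
    return e if full else np.r_[e.ravel(),(p[2]-57)/1.]
best=None
for y in (-.6,-.9,-.3):
    r=least_squares(res,[445,-378,57,y,34,54]); 
    if best is None or r.cost<best.cost: best=r
print(best.x.round(2),np.degrees(best.x[3]),best.cost); print(res(best.x,True).round(1).tolist())
Rm,t=T(best.x)
for n,q in (("house mid z21",[0,0,21]),("top",[0,0,34]),("com",[0,0,10])): print(n,(Rm@q+t).round(1))
print("y axis",Rm[:,1].round(3),"x",Rm[:,0].round(3))
E
python3 fitp.py
```

```text
[ 4.4568e+02 -3.8445e+02  5.6620e+01 -3.2000e-01  3.3270e+01  5.3410e+01] -18.48620726674304 6.736791299284912
[[0.4, 0.0], [-0.2, 0.5], [-0.3, 0.4], [0.0, -0.2], [-1.0, 0.4], [-0.3, 0.7], [-1.0, 1.2], [0.8, -2.3], [1.5, -0.4]]
house mid z21 [ 435.7 -381.1   74.8]
top [ 429.6 -379.1   86.1]
com [ 440.9 -382.9   65.3]
y axis [0.317 0.948 0.   ] x [ 0.821 -0.275  0.5  ]
```

Call:
drive_tool:
  rows:
    - [[-1,0,0,0.01,-10.6],[-1,0,0,0.01,-10.6],[-1,0,0,0.01,-10.6],[-1,0,0,0.01,-10.6],[-1,0,0,0.01,-10.6]]

```text
t: 2.85
tool_pos: [395.2, -402.1, 248.4]
eef_rot: [0.995, -0.097, -0.001, -0.001]
contact_force: [-0.0, -0.8, 0.6]
finger_gap: 85.2
```

Call:
drive_tool:
  rows:
    - [[-1,0,0,0.01,-10.6],[-1,0,0,0.01,-10.6],[-1,0,0,0.01,-10.6],[-1,0,0,0.01,-10.6],[-1,0,0,0.01,-10.6]]

```text
t: 3.48
tool_pos: [389.8, -404.2, 196.2]
eef_rot: [0.932, 0.363, -0.001, -0.002]
contact_force: [0.8, -0.9, 0.6]
finger_gap: 85.5
```

Call:
drive_tool:
  rows:
    - [[-1,0,0,0,-10.6],[-1,0,0,0,-10.6],[-1,0,0,0,-10.6]]

```text
t: 3.85
tool_pos: [386.2, -405.0, 194.8]
eef_rot: [0.794, 0.608, -0.001, -0.003]
contact_force: [-0.7, -0.3, -0.6]
finger_gap: 85.8
```

Run:
```python
from h import *
s,Rm=st(); print(np.degrees(np.arctan2(Rm[1,0],Rm[0,0])), (Rm.T@(np.array([436,-381,200])-s["tool_pos"])).round(1))
```

```text
t 3.85 tcp [ 386.2 -405.   194.8] x [0.262 0.965 0.003] y [ 0.965 -0.262 -0.006] F [-0.7 -0.3 -0.6] gap 85.8 q [-0.81  0.32  0.    1.26 -0.   -0.54]
74.82464086675236 [36.2 41.8 -5.4]
```

Call:
drive_tool:
  rows:
    - [[-1,0.019,0.022,-0.003,3.3],[-1,0.019,0.022,-0.003,0],[-1,0,0,0,0]]

```text
t: 4.22
tool_pos: [437.2, -382.7, 200.4]
eef_rot: [0.812, 0.583, -0.001, -0.004]
contact_force: [1.1, 0.2, 0.5]
finger_gap: 85.1
```

Run:
```python
from h import *
s,Rm=st(); print(np.degrees(np.arctan2(Rm[1,0],Rm[0,0])))
c=cam("wrist"); cv2.imwrite("pics/w2.png",c["img"][:,:,::-1])
np.savez("w2.npz",img=c["img"],**{k:c[k] for k in("view","cx","cy","f")})
print(places("panel",c))
```

```text
t 4.22 tcp [ 437.2 -382.7  200.4] x [0.32  0.947 0.002] y [ 0.947 -0.32  -0.008] F [1.1 0.2 0.5] gap 85.1 q [-0.72  0.35  0.07  1.3  -0.   -0.39]
71.34875650925979
[([319.9, 204.6], 0.98), ([562.6, 162.9], 0.51)]
```

View pics/w2.png

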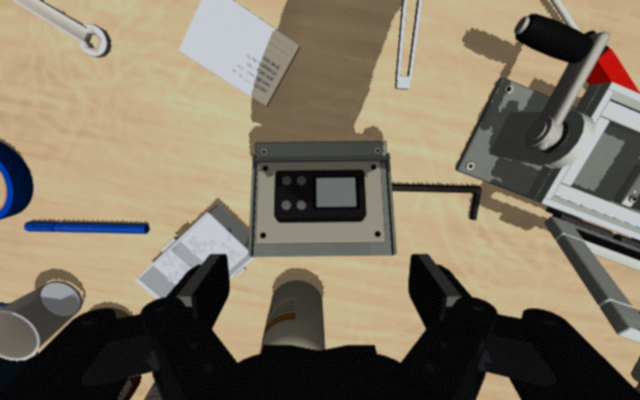

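Run:
```python
from h import *
z=np.load("w2.npz"); c={k:z[k] for k in z}
crop(c,(240,130,400,265),"pics/w2c.png",5)
```

```text
(no output)
```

View pics/w2c.png

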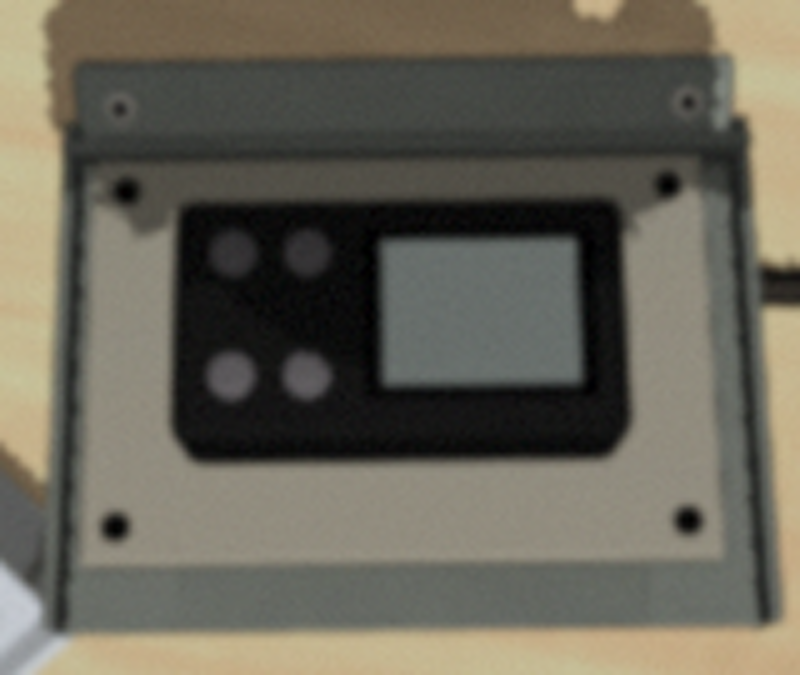

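```bash
sed -e 's/w1.npz/w2.npz/' -e 's/^pc=.*/pc=lambda u,v:(240+u\/5-.4,130+v\/5-.4)/' -e 's/^holes=.*/holes=[(-1,-1,pc(126,191)),(-1,1,pc(667,185)),(1,-1,pc(115,527)),(1,1,pc(688,521))]/' -e 's/^corn=.*/corn=[(40,-60,8,pc(82,566)),(40,60,8,pc(722,559))]/' -e 's/^hous=.*/hous=[]/' fitp.py > fitp2.py
cat >> fitp2.py <<'E'
s,M=st()
print("angle panel y",np.degrees(np.arctan2(Rm[1,1],Rm[0,1])),"tool x",np.degrees(np.arctan2(M[1,0],M[0,0])))
for q in ([0,0,34],[0,0,21],[0,0,24]): print(q,"in tool",(M.T@(Rm@q+t-s["tool_pos"])).round(1))
E
python3 fitp2.py
```

```text
[ 4.4670e+02 -3.8429e+02  5.6670e+01 -3.2000e-01  3.3240e+01  5.3280e+01] -18.087033981223577 0.9635640248784089
[[0.1, 0.2], [0.2, 0.1], [-0.0, 0.2], [-0.1, 0.1], [-0.9, -0.2], [0.8, -0.3]]
house mid z21 [ 436.7 -381.    74.9]
top [ 430.5 -379.    86.1]
com [ 441.9 -382.7   65.3]
y axis [0.31  0.951 0.   ] x [ 0.823 -0.269  0.5  ]
t 4.33 tcp [ 435.8 -383.   200.3] x [0.321 0.947 0.002] y [ 0.947 -0.321 -0.008] F [ 0.  -0.8  0.3] gap 85.7 q [-0.72  0.35  0.07  1.3  -0.   -0.39]
angle panel y 71.91296601877642 tool x 71.29549420224919
[0, 0, 34] in tool [  1.8  -5.3 114.3]
[0, 0, 21] in tool [  1.9   1.2 125.5]
[0, 0, 24] in tool [  1.8  -0.3 122.9]
```

Call:
drive_tool:
  rows:
    - [[-1,0.001,0,0.04,-0.6],[-1,0.001,0,0.04,0],[-1,0,0,0.03,0],[-1,0,0,0,0]]

```text
t: 4.82
tool_pos: [431.2, -383.0, 88.3]
eef_rot: [0.811, 0.585, -0.002, -0.004]
contact_force: [-0.7, 0.1, 0.6]
finger_gap: 85.5
```

Run:
```python
from h import *
s,Rm=st(); print(np.degrees(np.arctan2(Rm[1,0],Rm[0,0])))
c=cam("wrist"); cv2.imwrite("pics/w3.png",c["img"][:,:,::-1])
t=np.array([446.7,-384.3,56.7]);P=R.from_euler("ZY",[-.316,-np.pi/6]).as_matrix()
for q in ([0,0,34],[0,0,24],[22,40,34],[22,-40,34],[-22,40,34],[-22,-40,34]): print(q,"in tool",(Rm.T@(P@q+t-s["tool_pos"])).round(1),proj(c,P@q+t).round(0))
np.savez("w3.npz",img=c["img"],**{k:c[k] for k in("view","cx","cy","f")})
```

```text
t 4.83 tcp [ 431.2 -383.    88.3] x [0.315 0.949 0.001] y [ 0.949 -0.315 -0.008] F [-0.7  0.1  0.6] gap 85.5 q [-0.73  0.41 -0.14  1.03 -0.   -0.4 ]
71.61545645406424
[0, 0, 34] in tool [ 3.6 -1.9  2.2] [[325. 253.]]
[0, 0, 24] in tool [ 3.6  3.2 10.8] [[325. 255.]]
[22, 40, 34] in tool [43.7 16.9 -8.9] [[404. 297.]]
[22, -40, 34] in tool [-36.3  17.3  -9. ] [[247. 298.]]
[-22, 40, 34] in tool [ 43.5 -21.   13.4] [[398. 212.]]
[-22, -40, 34] in tool [-36.5 -20.7  13.3] [[251. 213.]]
```

View pics/w3.png

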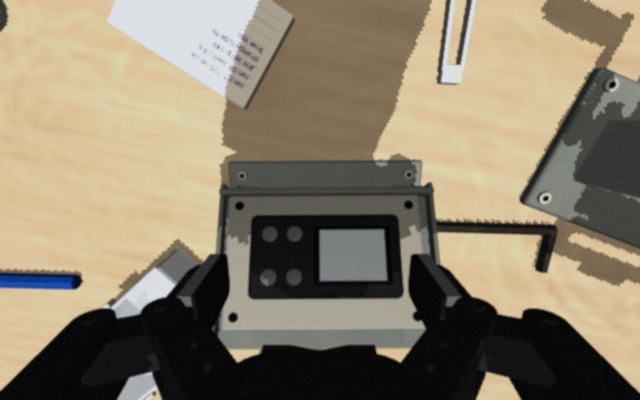

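Call:
drive_tool:
  rows:
    - [[-1,0.0032,0.003,0,-0.3],[-1,0,0,0.01,0],[-1,0,0,0,0]]

```text
t: 5.25
tool_pos: [437.0, -383.2, 82.6]
eef_rot: [0.81, 0.587, -0.001, 0.0]
contact_force: [0.2, 0.1, 0.5]
finger_gap: 85.3
```

```bash
cat > chk.py <<'E'
from h import *
import sys
s,Rm=st(); print(np.degrees(np.arctan2(Rm[1,0],Rm[0,0])))
c=cam("wrist"); cv2.imwrite(sys.argv[1],c["img"][:,:,::-1])
t=np.array([446.7,-384.3,56.7]);P=R.from_euler("ZY",[-.316,-np.pi/6]).as_matrix()
for q in ([0,0,34],[0,0,24]): print(q,"in tool",(Rm.T@(P@q+t-s["tool_pos"])).round(1),proj(c,P@q+t).round(0))
E
python3 chk.py pics/w4.png
```

```text
t 5.25 tcp [ 437.  -383.2   82.6] x [ 0.311  0.95  -0.002] y [ 0.95  -0.311 -0.001] F [0.2 0.1 0.5] gap 85.3 q [-0.72  0.42 -0.14  1.01 -0.   -0.4 ]
71.88738670787903
[0, 0, 34] in tool [ 2.  -7.5 -3.5] [[322. 248.]]
[0, 0, 24] in tool [ 2.  -2.5  5.1] [[322. 250.]]
```

View pics/w4.png

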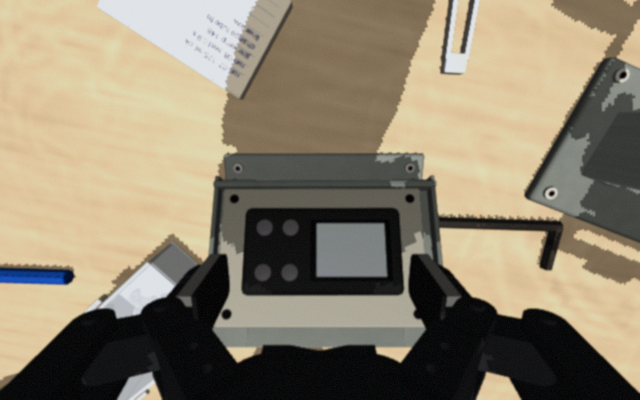

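Call:
drive_tool:
  rows:
    - [[-1,0.003,-0.003,0,0],[-1,0,0,0.01,0],[-1,0,0,0,0]]

```text
t: 5.68
tool_pos: [435.4, -379.3, 72.8]
eef_rot: [0.81, 0.587, -0.001, 0.001]
contact_force: [0.5, 0.9, -0.3]
finger_gap: 85.2
```

```bash
python3 chk.py pics/w5.png
```

```text
t 5.67 tcp [ 435.4 -379.3   72.8] x [ 0.311  0.951 -0.002] y [ 0.951 -0.311  0.   ] F [ 0.5  0.9 -0.3] gap 85.2 q [-0.72  0.42 -0.17  0.98 -0.   -0.4 ]
71.90513297943585
[0, 0, 34] in tool [ -1.2  -4.7 -13.3] [[316. 262.]]
[0, 0, 24] in tool [-1.2  0.3 -4.7] [[316. 263.]]
```

View pics/w5.png

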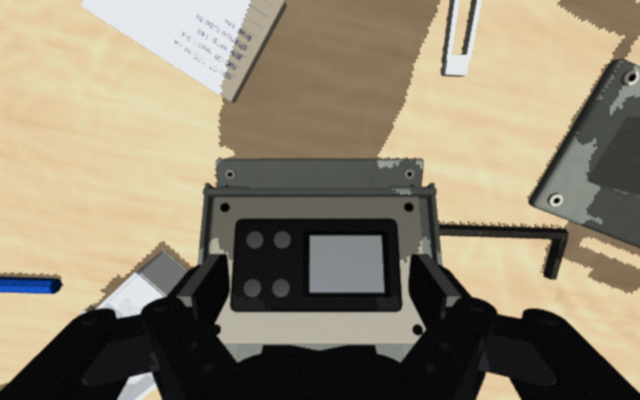

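Call:
drive_tool:
  rows:
    - [[-1,-0.0012,0,0,0],[-1,0,0,0.006,0],[-1,0,0,0,0]]

```text
t: 6.1
tool_pos: [435.3, -380.9, 66.9]
eef_rot: [0.81, 0.587, -0.001, 0.001]
contact_force: [-0.6, 0.3, -0.9]
finger_gap: 85.5
```

```bash
python3 chk.py pics/w6.png
```

```text
t 6.1 tcp [ 435.3 -380.9   66.9] x [ 0.311  0.951 -0.003] y [ 0.951 -0.311  0.001] F [-0.6  0.3 -0.9] gap 85.5 q [-0.72  0.43 -0.18  0.97 -0.   -0.4 ]
71.89893023301327
[0, 0, 34] in tool [  0.3  -5.1 -19.3] [[319. 267.]]
[0, 0, 24] in tool [  0.3  -0.2 -10.6] [[319. 268.]]
```

View pics/w6.png

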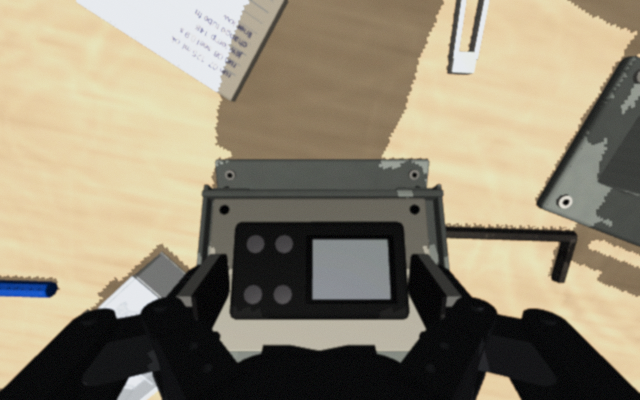

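Call:
drive_tool:
  rows:
    - [[-1,0,0,0.005,0],[-1,0,0,0.004,0],[-1,0,0,0,0]]
  squeeze: 25

```text
t: 6.52
tool_pos: [435.5, -381.1, 57.6]
eef_rot: [0.81, 0.587, -0.001, 0.001]
contact_force: [-0.2, 0.4, 0.2]
finger_gap: 85.2
```

```bash
python3 chk.py pics/w7.png
```

```text
t 6.53 tcp [ 435.5 -381.1   57.6] x [ 0.311  0.951 -0.003] y [ 0.951 -0.311  0.001] F [-0.2  0.4  0.2] gap 85.2 q [-0.72  0.44 -0.19  0.95 -0.   -0.4 ]
71.90081493902552
[0, 0, 34] in tool [  0.4  -5.4 -28.6] [[319. 278.]]
[0, 0, 24] in tool [  0.4  -0.4 -19.9] [[319. 278.]]
```

View pics/w7.png

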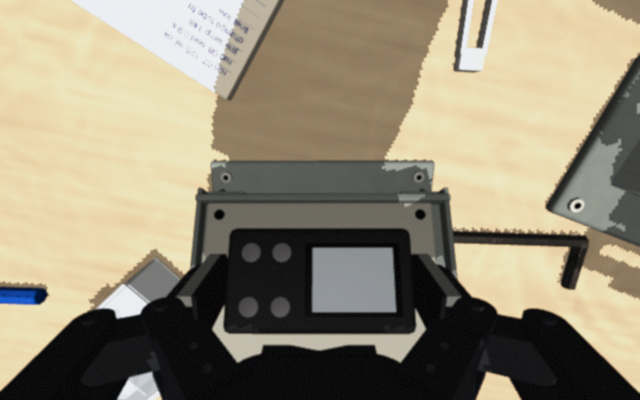

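Call:
drive_tool:
  rows:
    - [[1,0,0,0,0],[1,0,0,0,0],[1,0,0,0,0]]
  squeeze: 25

```text
t: 6.95
tool_pos: [435.7, -381.2, 58.0]
eef_rot: [0.809, 0.587, -0.001, 0.002]
contact_force: [0.2, -0.1, -0.4]
finger_gap: 79.9
```

Call:
drive_tool:
  rows:
    - [[1,0,0,-0.02,0],[1,0,0,-0.04,0],[1,0,0,-0.04,0],[1,0,0,-0.04,0],[1,0,0,0,0]]

```text
t: 7.58
tool_pos: [434.5, -379.9, 199.8]
eef_rot: [0.81, 0.587, -0.001, -0.001]
contact_force: [-0.5, -0.5, -3.1]
finger_gap: 79.7
```

Run:
```python
from h import *
s,Rm=st()
a=cam("wrist"); cv2.imwrite("pics/w8.png",a["img"][:,:,::-1])
b=cam("side"); cv2.imwrite("pics/s8.png",b["img"][:,:,::-1])
```

```text
t 7.58 tcp [ 434.5 -379.9  199.8] x [ 0.311  0.951 -0.001] y [ 0.951 -0.311 -0.003] F [-0.5 -0.5 -3.1] gap 79.7 q [-0.72  0.34  0.05  1.28 -0.   -0.4 ]
```

View pics/w8.png

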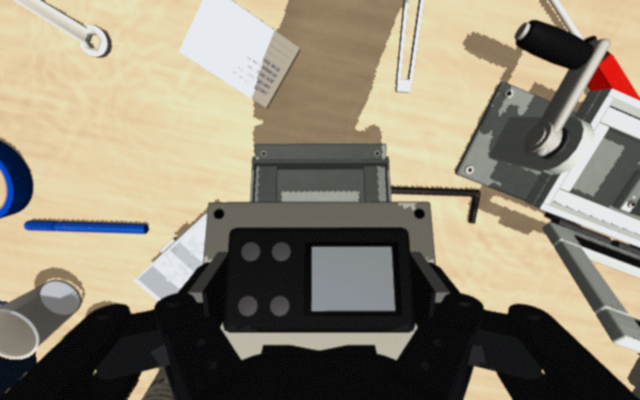

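View pics/s8.png

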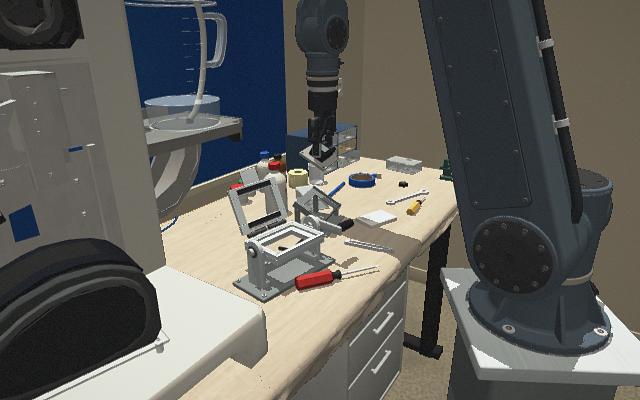

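Call:
drive_tool:
  rows:
    - [[1,0.035,-0.01,-0.02,0],[1,0.035,-0.01,-0.02,0],[1,0.035,-0.01,-0.02,0],[1,0,0,0,0]]

```text
t: 8.18
tool_pos: [435.1, -265.6, 250.3]
eef_rot: [0.81, 0.586, -0.004, -0.01]
contact_force: [-0.2, -0.4, -2.5]
finger_gap: 79.4
```

Run:
```python
from h import *
s,Rm=st(); c=cam("wrist"); cv2.imwrite("pics/w9.png",c["img"][:,:,::-1])
for n in ["turnover_base","nest","lid_tab","lid_hinge","crank_grip"]: print(n,places(n,c))
np.savez("w9.npz",img=c["img"],**{k:c[k] for k in("view","cx","cy","f")})
crop(c,(430,0,640,240),"pics/w9c.png",2.5) if 0 else cv2.imwrite("pics/w9c.png",cv2.resize(c["img"][0:200,400:640,::-1],None,fx=3,fy=3,interpolation=cv2.INTER_CUBIC))
```

```text
t 8.18 tcp [ 435.1 -265.6  250.3] x [0.312 0.95  0.005] y [ 0.95  -0.312 -0.02 ] F [-0.2 -0.4 -2.5] gap 79.4 q [-0.55  0.22  0.01  1.38 -0.   -0.23]
turnover_base [([441.3, 188.7], 0.86), ([445.5, 88.9], 0.58)]
nest [([489.9, 387.3], 0.47)]
lid_tab [([490.5, 386.3], 0.94)]
lid_hinge [([451.8, 257.5], 0.57)]
crank_grip [([382.6, 102.3], 0.65)]
```

View pics/w9.png

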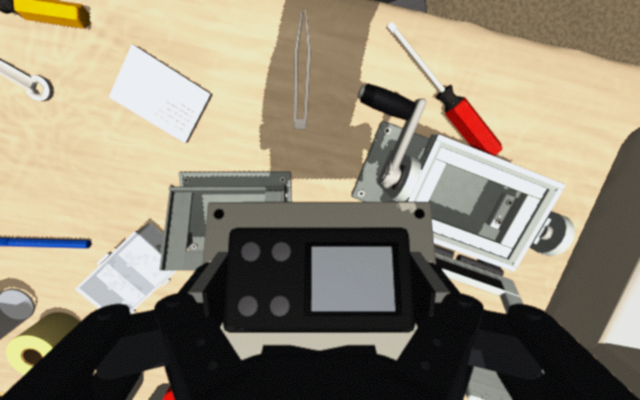

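Run:
```python
from h import *
z=np.load("w9.npz"); c={k:z[k] for k in z}
crop(c,(345,70,585,280),"pics/w9c.png",3.3)
```

```text
(no output)
```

View pics/w9c.png

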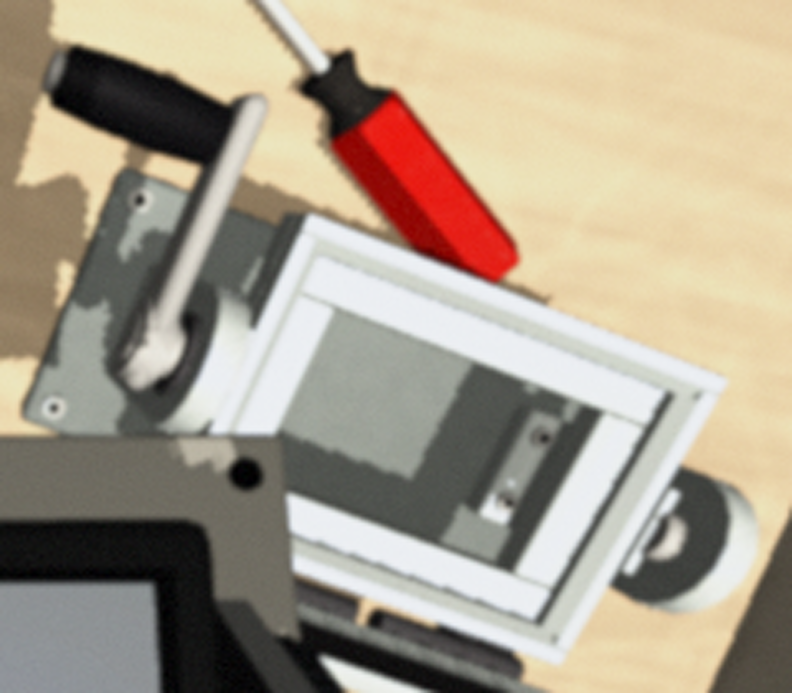

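```bash
cat > fitf.py <<'E'
from h import *
from scipy.optimize import least_squares
z=np.load("w9.npz"); c={k:z[k] for k in z}
pc=lambda u,v:(345+u/3.3-.35,70+v/3.3-.35)
pts=[(-52,-72,92,pc(302,213)),(-52,72,92,pc(727,381)),(52,72,92,pc(560,664)),(-30,-48,83,pc(337,306)),
(-52,-113,10,pc(122,168)),(52,-113,10,pc(22,417))]
def res(p,full=False):
    Rm=R.from_euler("Z",p[2]).as_matrix()
    P=np.array([q[:3] for q in pts])@Rm.T+[p[0],p[1],p[3]]
    e=proj(c,P)-np.array([q[3] for q in pts]); return e if full else np.r_[e.ravel(),p[3]/2]
r=least_squares(res,[502,-109,-.65,0]); print(r.x.round(3),np.degrees(r.x[2]),r.cost); print(res(r.x,True).round(1).tolist())
Rm=R.from_euler("Z",r.x[2]).as_matrix(); P=Rm@[-62,-131,92]+[r.x[0],r.x[1],0]; print("crank",P.round(1),proj(c,P))
lt=proj(c,Rm@[58+51,0,216]+[r.x[0],r.x[1],0]); print("tab",lt)
E
python3 fitf.py
```

```text
[ 5.03612e+02 -1.12027e+02 -6.71000e-01 -4.61000e-01] -38.44402103326789 3.812751910852315
[[1.7, 0.2], [-0.1, -1.0], [-0.5, 0.1], [-0.7, 0.4], [0.3, -0.7], [-0.9, 1.3]]
crank [ 373.6 -176.1   92. ] [[386.6191031  102.27218987]]
tab [[495.07468037 387.35370197]]
```

Call:
drive_tool:
  rows:
    - [[1,0.042,0,0.005,0],[1,0.042,0,0.005,0],[1,0.042,0,0.005,0],[1,0.042,0,0.005,10.1],[1,0,0,0,10.1]]

```text
t: 9.1
tool_pos: [489.0, -107.9, 226.2]
eef_rot: [0.905, 0.426, -0.008, -0.01]
contact_force: [-0.6, -1.2, -2.9]
finger_gap: 79.5
```

```bash
cat > fx.py <<'E'
from h import *
F=np.array([503.6,-112.0,0]); YAW=np.radians(-38.44); RF=R.from_euler("Z",YAW).as_matrix()
def fr():
    s,Rm=st(); p=RF.T@(s["tool_pos"]-F)
    print("tcp in fixture",p.round(1),"tool x angle rel yf (world ccw)",round(np.degrees(np.arctan2(Rm[1,0],Rm[0,0])-YAW)-90,2))
    return s,Rm,p
E
python3 -c "
from fx import *
s,Rm,p=fr(); g=np.array([-17.9,0,200]); print((Rm.T@RF@(g-p)).round(1))
c=cam('wrist'); cv2.imwrite('pics/w10.png',c['img'][:,:,::-1])
c=cam('side'); cv2.imwrite('pics/s10.png',c['img'][:,:,::-1])
"
```

```text
t 9.1 tcp [ 489.  -107.9  226.2] x [ 0.637  0.771 -0.005] y [ 0.771 -0.636 -0.025] F [-0.6 -1.2 -2.9] gap 79.5 q [-0.22  0.22 -0.06  1.32  0.01  0.47]
tcp in fixture [-14.   -5.8 226.2] tool x angle rel yf (world ccw) -1.1
[ 5.9 -3.4 26.2]
```

View pics/w10.png

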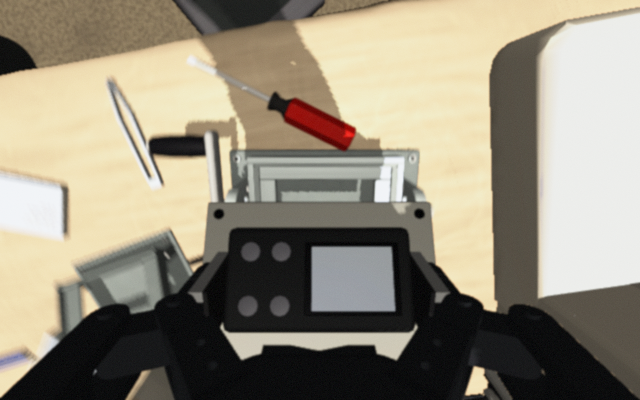

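View pics/s10.png

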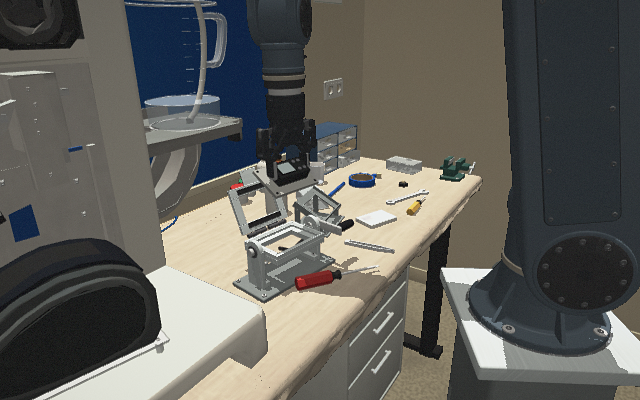

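Call:
drive_tool:
  rows:
    - [[1,0.006,-0.003,0.02,-1.1],[1,0,0,0.03,0],[1,0,0,0.03,0],[1,0,0,0,0]]

```text
t: 9.7
tool_pos: [488.5, -105.4, 144.2]
eef_rot: [0.897, 0.442, -0.007, -0.01]
contact_force: [0.5, -0.0, -2.0]
finger_gap: 79.0
```

```bash
python3 -c "
from fx import *
s,Rm,p=fr(); g=np.array([-17.9,0,104]); print((Rm.T@RF@(g-p)).round(1))
c=cam('wrist'); cv2.imwrite('pics/w11.png',c['img'][:,:,::-1])
np.savez('w11.npz',img=c['img'],**{k:c[k] for k in('view','cx','cy','f')})
q=np.array([[-52,-72,92],[-52,72,92],[-42.5,-62.5,92],[-42.5,62.5,92],[-52,-113,10],[-52,113,10]]); print(proj(c,q@RF.T+F).round(1).tolist())
"
```

```text
t 9.7 tcp [ 488.5 -105.4  144.2] x [ 0.609  0.793 -0.005] y [ 0.793 -0.609 -0.024] F [ 0.5 -0.  -2. ] gap 79.0 q [-0.22  0.26 -0.22  1.12  0.01  0.44]
tcp in fixture [-15.9  -4.2 144.2] tool x angle rel yf (world ccw) 0.92
[ 4.4 -0.9 40.2]
[[216.1, 172.0], [436.0, 175.4], [231.5, 186.4], [420.0, 189.3], [200.8, 157.3], [447.6, 161.1]]
```

View pics/w11.png

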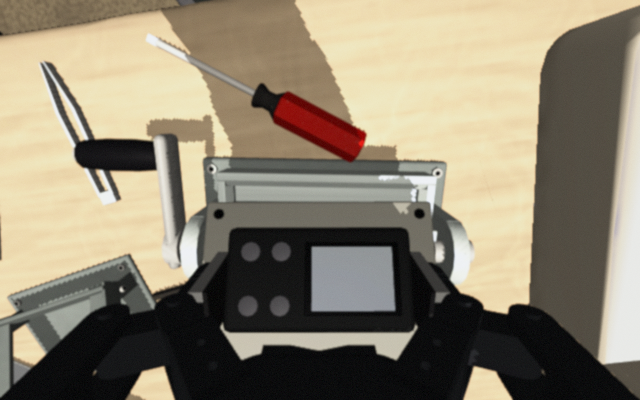

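Run:
```python
from h import *
z=np.load("w11.npz"); c={k:z[k] for k in z}
crop(c,(180,140,480,280),"pics/w11c.png",2.66)
```

```text
(no output)
```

View pics/w11c.png

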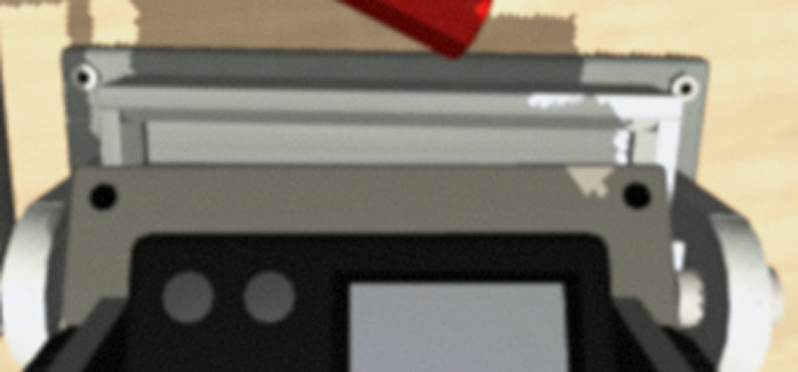

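Call:
drive_tool:
  rows:
    - [[1,0.0045,-0.001,0.01,1.3],[1,0,0,0.01,0],[1,0,0,0.008,0],[1,0,0,0,0]]

```text
t: 10.25
tool_pos: [492.7, -101.8, 118.3]
eef_rot: [0.902, 0.432, -0.005, -0.008]
contact_force: [-0.7, -0.1, -2.5]
finger_gap: 79.7
```

```bash
python3 -c "
from fx import *
s,Rm,p=fr(); g=np.array([-17.9,0,104]); print((Rm.T@RF@(g-p)).round(1))
c=cam('wrist'); crop(c,(180,140,480,280),'pics/w12c.png',2.66)
q=np.array([[-52,-72,92],[-52,72,92],[-42.5,-62.5,92],[-42.5,62.5,92],[-52,-113,10],[-52,113,10]]); print(((proj(c,q@RF.T+F)-[180,140])*2.66).round(1).tolist())
"
```

```text
t 10.25 tcp [ 492.7 -101.8  118.3] x [ 0.627  0.779 -0.002] y [ 0.779 -0.627 -0.018] F [-0.7 -0.1 -2.5] gap 79.7 q [-0.21  0.28 -0.26  1.05  0.01  0.47]
tcp in fixture [-14.9   1.3 118.3] tool x angle rel yf (world ccw) -0.4
[-1.2 -2.7 14.3]
[[26.5, 105.9], [697.5, 100.6], [75.2, 148.5], [649.4, 144.1], [2.9, 58.0], [726.2, 52.2]]
```

View pics/w12c.png

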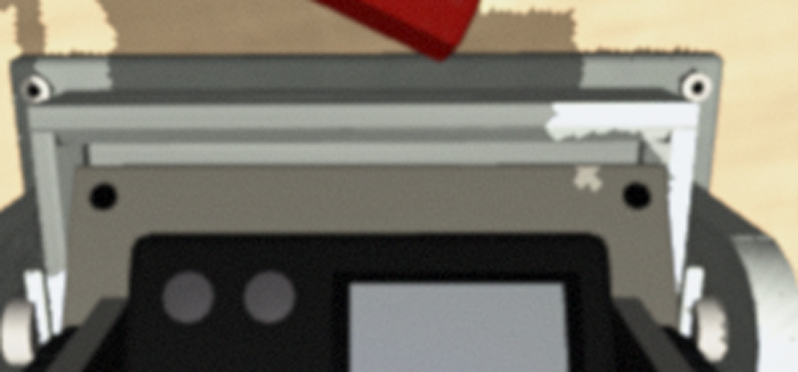

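Call:
drive_tool:
  rows:
    - [[1,-0.001,-0.003,0.004,0],[1,0,0,0.004,0],[1,0,0,0,0]]

```text
t: 10.68
tool_pos: [489.9, -100.6, 110.7]
eef_rot: [0.902, 0.432, -0.004, -0.007]
contact_force: [-0.4, -0.2, -2.8]
finger_gap: 79.1
```

```bash
cat > ck2.py <<'E'
from fx import *
import sys
s,Rm,p=fr(); g=np.array([-17.9,0,104]); print((Rm.T@RF@(g-p)).round(1))
c=cam('wrist'); crop(c,(180,140,480,280),sys.argv[1],2.66)
E
python3 ck2.py pics/w13c.png
```

```text
t 10.68 tcp [ 489.9 -100.6  110.7] x [ 0.627  0.779 -0.002] y [ 0.779 -0.627 -0.017] F [-0.4 -0.2 -2.8] gap 79.1 q [-0.21  0.28 -0.28  1.03  0.01  0.47]
tcp in fixture [-17.8   0.4 110.7] tool x angle rel yf (world ccw) -0.39
[-0.4  0.1  6.7]
```

View pics/w13c.png

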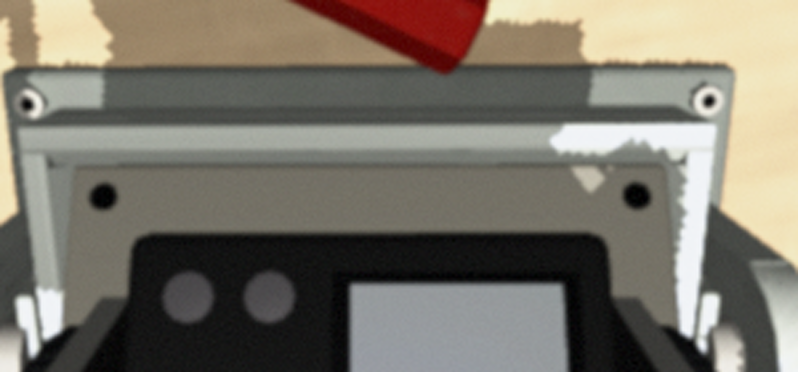

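Call:
drive_tool:
  rows:
    - [[1,-0.0004,0,0.003,0],[1,0,0,0.002,0],[1,0,0,0.002,0]]

```text
t: 11.1
tool_pos: [490.9, -101.5, 104.3]
eef_rot: [0.902, 0.432, -0.003, -0.006]
contact_force: [2.7, -2.3, 1.8]
finger_gap: 79.2
```

```bash
python3 ck2.py pics/w14c.png
```

```text
t 11.1 tcp [ 490.9 -101.5  104.3] x [ 0.627  0.779 -0.001] y [ 0.779 -0.627 -0.014] F [ 2.7 -2.3  1.8] gap 79.2 q [-0.21  0.28 -0.29  1.01  0.01  0.47]
tcp in fixture [-16.5   0.4 104.3] tool x angle rel yf (world ccw) -0.39
[-0.4 -1.4  0.3]
```

View pics/w14c.png

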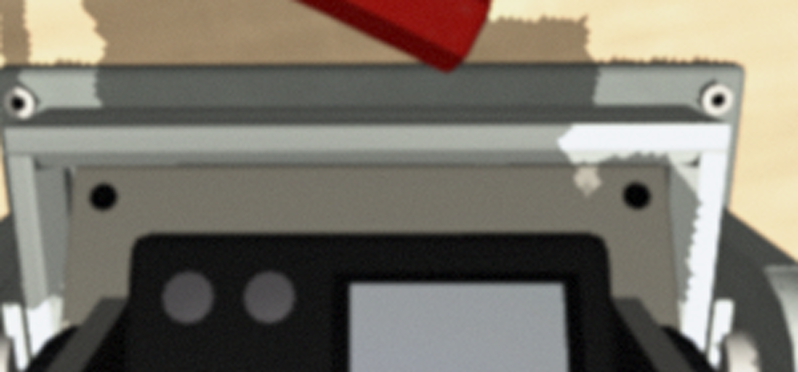

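Call:
drive_tool:
  rows:
    - [[1,0,0.0025,0.002,0],[1,0,0.0025,0.002,0],[1,0,0,0,0]]

```text
t: 11.52
tool_pos: [494.6, -104.3, 101.0]
eef_rot: [0.902, 0.432, -0.003, -0.006]
contact_force: [-0.8, -0.4, 1.1]
finger_gap: 79.6
```

```bash
python3 ck2.py pics/w15c.png
```

```text
t 11.53 tcp [ 494.6 -104.3  101. ] x [ 0.627  0.779 -0.   ] y [ 0.779 -0.627 -0.014] F [-0.8 -0.4  1.1] gap 79.6 q [-0.21  0.29 -0.29  1.    0.01  0.47]
tcp in fixture [-11.8   0.4 101. ] tool x angle rel yf (world ccw) -0.38
[-0.5 -6.2 -2.9]
```

View pics/w15c.png

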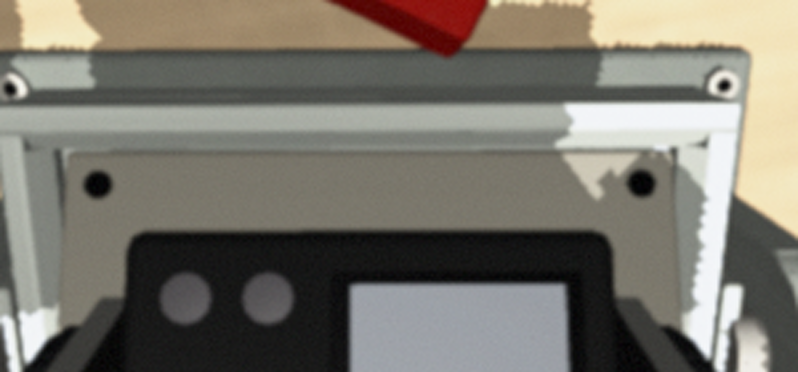

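Call:
drive_tool:
  rows:
    - [[1,-0.0003,0.003,0.003,0],[1,0,0.003,0.003,0],[1,0,0,0,0]]

```text
t: 11.95
tool_pos: [499.8, -108.5, 96.0]
eef_rot: [0.902, 0.432, -0.002, -0.006]
contact_force: [-0.2, -1.1, 0.1]
finger_gap: 79.7
```

```bash
python3 ck2.py pics/w16c.png
```

```text
t 11.95 tcp [ 499.8 -108.5   96. ] x [0.627 0.779 0.001] y [ 0.779 -0.627 -0.013] F [-0.2 -1.1  0.1] gap 79.7 q [-0.22  0.31 -0.28  0.99  0.01  0.46]
tcp in fixture [-5.2  0.4 96. ] tool x angle rel yf (world ccw) -0.38
[ -0.5 -12.8  -7.8]
```

View pics/w16c.png

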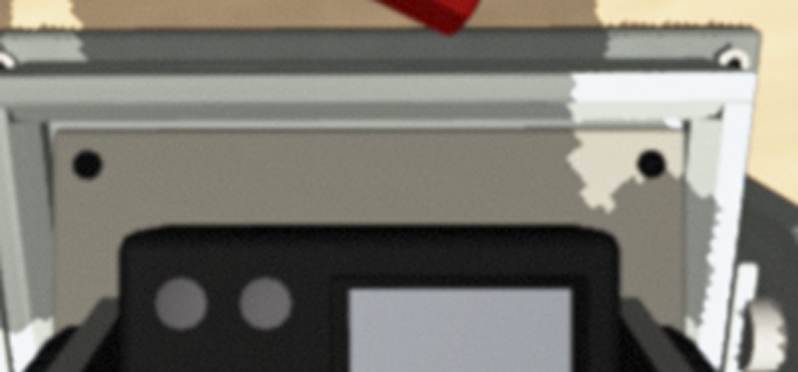

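Call:
drive_tool:
  rows:
    - [[1,0,0.002,0.003,0],[1,0,0.001,0.003,0],[1,0,0,0,0]]

```text
t: 12.38
tool_pos: [503.5, -111.4, 91.2]
eef_rot: [0.902, 0.432, -0.001, -0.004]
contact_force: [-0.8, 1.2, -0.1]
finger_gap: 79.6
```

```bash
sed -i 's/(180,140,480,280)/(170,120,470,290)/' ck2.py; python3 ck2.py pics/w17c.png
```

```text
t 12.38 tcp [ 503.5 -111.4   91.2] x [0.627 0.779 0.001] y [ 0.779 -0.627 -0.009] F [-0.8  1.2 -0.1] gap 79.6 q [-0.22  0.32 -0.28  0.98  0.01  0.46]
tcp in fixture [-0.5  0.4 91.2] tool x angle rel yf (world ccw) -0.39
[ -0.5 -17.5 -12.6]
```

View pics/w17c.png

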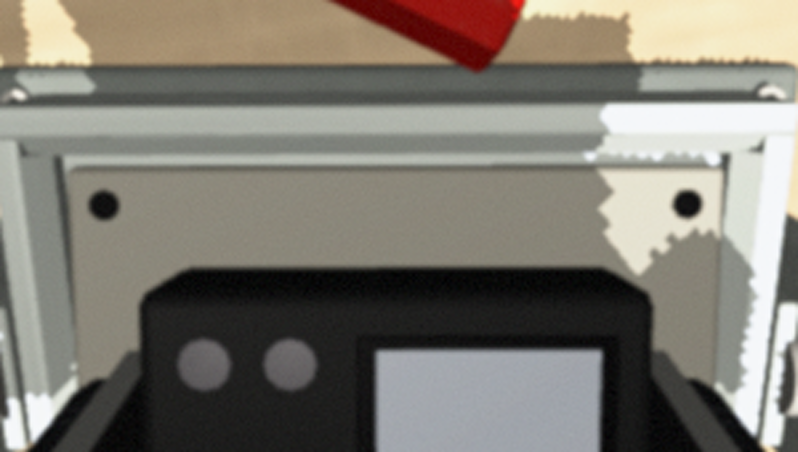

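Call:
drive_tool:
  rows:
    - [[1,0,0,0.003,0],[1,0,-0.001,0.002,0],[1,0,0,0,0]]

```text
t: 12.8
tool_pos: [505.4, -112.9, 88.1]
eef_rot: [0.902, 0.432, 0.0, -0.001]
contact_force: [-1.9, 2.0, 2.4]
finger_gap: 79.4
```

```bash
python3 ck2.py pics/w18c.png
```

```text
t 12.8 tcp [ 505.4 -112.9   88.1] x [0.628 0.779 0.001] y [ 0.779 -0.628 -0.001] F [-1.9  2.   2.4] gap 79.4 q [-0.22  0.32 -0.29  0.97  0.    0.46]
tcp in fixture [ 2.   0.4 88.1] tool x angle rel yf (world ccw) -0.43
[ -0.5 -19.9 -15.8]
```

View pics/w18c.png

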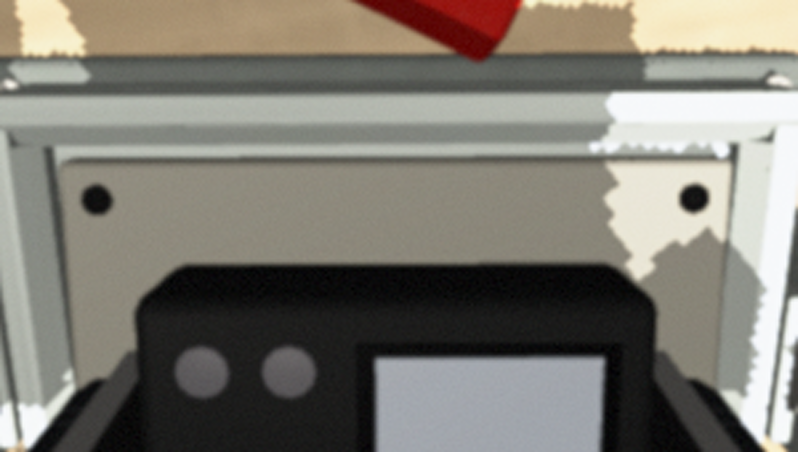

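Call:
drive_tool:
  rows:
    - [[1,0,-0.003,0.001,0.4],[1,0,-0.001,0.003,0],[1,0,0,0,0]]

```text
t: 13.22
tool_pos: [506.0, -113.2, 86.4]
eef_rot: [0.904, 0.428, 0.002, 0.004]
contact_force: [-1.7, 1.3, -0.5]
finger_gap: 79.2
```

```bash
python3 ck2.py pics/w19c.png
```

```text
t 13.22 tcp [ 506.  -113.2   86.4] x [0.634 0.773 0.001] y [ 0.773 -0.634  0.009] F [-1.7  1.3 -0.5] gap 79.2 q [-0.22  0.31 -0.3   0.95 -0.    0.47]
tcp in fixture [ 2.6  0.6 86.4] tool x angle rel yf (world ccw) -0.9
[ -0.9 -20.3 -17.8]
```

View pics/w19c.png

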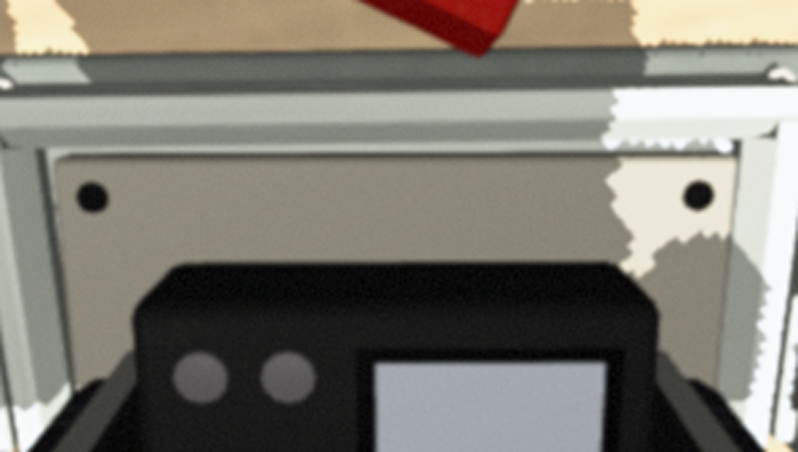

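```bash
cat > seat.py <<'E'
from fx import *
c=cam('wrist'); fr()
Z=lambda uv:((uv-[170,120])*2.66).round(0).tolist()
q=np.array([[-33.25,-53.3,91],[-33.25,53.3,91],[-40,-60,91],[-40,60,91],[-52,-72,92],[-52,72,92],[-22,-40,117],[-22,40,117],[-52,-113,10],[-52,113,10]])
for a,b in zip(q,Z(proj(c,q@RF.T+F))): print(a,b)
E
python3 seat.py
```

```text
t 13.32 tcp [ 506.  -113.2   86.3] x [0.634 0.773 0.001] y [ 0.773 -0.634  0.008] F [ 0.2 -2.3  3.4] gap 79.3 q [-0.22  0.31 -0.3   0.95 -0.    0.47]
tcp in fixture [ 2.6  0.6 86.3] tool x angle rel yf (world ccw) -0.9
[-33.25 -53.3   91.  ] [88.0, 202.0]
[-33.25  53.3   91.  ] [690.0, 192.0]
[-40. -60.  91.] [45.0, 166.0]
[-40.  60.  91.] [732.0, 154.0]
[-52. -72.  92.] [-39.0, 99.0]
[-52.  72.  92.] [813.0, 84.0]
[-22. -40. 117.] [123.0, 319.0]
[-22.  40. 117.] [656.0, 310.0]
[ -52. -113.   10.] [-35.0, 58.0]
[-52. 113.  10.] [814.0, 43.0]
```

Call:
drive_tool:
  rows:
    - [[1,0,-0.004,0.001,-0.9],[1,0,0,0,0]]

```text
t: 13.58
tool_pos: [505.2, -111.5, 86.5]
eef_rot: [0.9, 0.435, 0.004, 0.006]
contact_force: [-1.7, 1.6, 3.0]
finger_gap: 79.3
```

```bash
python3 seat.py;python3 ck2.py pics/w20c.png
```

```text
t 13.62 tcp [ 505.2 -111.5   86.4] x [0.621 0.783 0.002] y [ 0.783 -0.621  0.013] F [-0.2 -0.9  6.2] gap 79.2 q [-0.22  0.31 -0.31  0.94 -0.    0.46]
tcp in fixture [ 0.9  1.4 86.4] tool x angle rel yf (world ccw) 0.02
[-33.25 -53.3   91.  ] [87.0, 207.0]
[-33.25  53.3   91.  ] [687.0, 206.0]
[-40. -60.  91.] [44.0, 170.0]
[-40.  60.  91.] [729.0, 169.0]
[-52. -72.  92.] [-38.0, 102.0]
[-52.  72.  92.] [811.0, 101.0]
[-22. -40. 117.] [121.0, 326.0]
[-22.  40. 117.] [652.0, 325.0]
[ -52. -113.   10.] [-36.0, 56.0]
[-52. 113.  10.] [812.0, 55.0]
t 13.62 tcp [ 505.2 -111.5   86.4] x [0.621 0.783 0.002] y [ 0.783 -0.621  0.013] F [-0.2 -0.9  6.2] gap 79.2 q [-0.22  0.31 -0.31  0.94 -0.    0.46]
tcp in fixture [ 0.9  1.4 86.4] tool x angle rel yf (world ccw) 0.02
[ -1.3 -18.6 -17.8]
```

View pics/w20c.png

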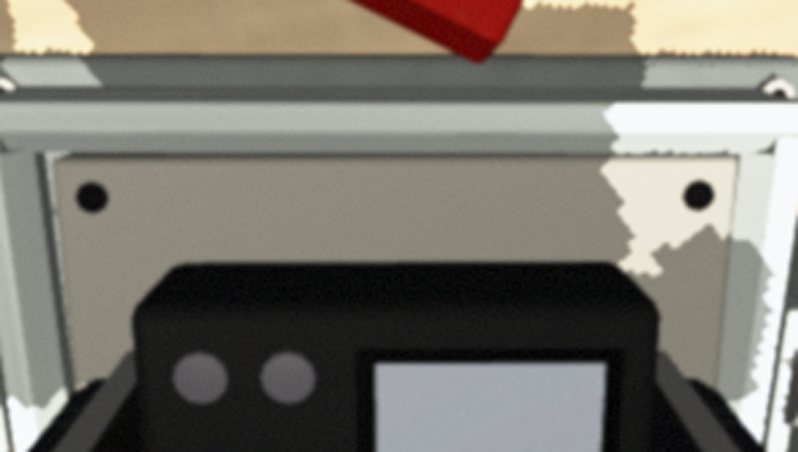

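Call:
drive_tool:
  rows:
    - [[1,-0.0015,0.003,0.001,0],[1,0,0,0,0]]

```text
t: 13.92
tool_pos: [506.2, -113.7, 85.3]
eef_rot: [0.9, 0.435, 0.004, 0.005]
contact_force: [0.4, -3.5, 6.0]
finger_gap: 79.6
```

```bash
python3 seat.py|head -4;python3 ck2.py pics/w21c.png
```

```text
t 13.97 tcp [ 506.2 -113.7   85.3] x [0.621 0.784 0.003] y [ 0.784 -0.621  0.012] F [ 0.1 -3.1  4.1] gap 79.6 q [-0.22  0.31 -0.3   0.94 -0.    0.45]
tcp in fixture [ 3.1  0.3 85.3] tool x angle rel yf (world ccw) 0.06
[-33.25 -53.3   91.  ] [89.0, 196.0]
[-33.25  53.3   91.  ] [697.0, 196.0]
t 13.97 tcp [ 506.2 -113.7   85.3] x [0.621 0.784 0.003] y [ 0.784 -0.621  0.012] F [ 0.1 -3.1  4.1] gap 79.6 q [-0.22  0.31 -0.3   0.94 -0.    0.45]
tcp in fixture [ 3.1  0.3 85.3] tool x angle rel yf (world ccw) 0.06
[ -0.2 -20.8 -18.9]
```

View pics/w21c.png

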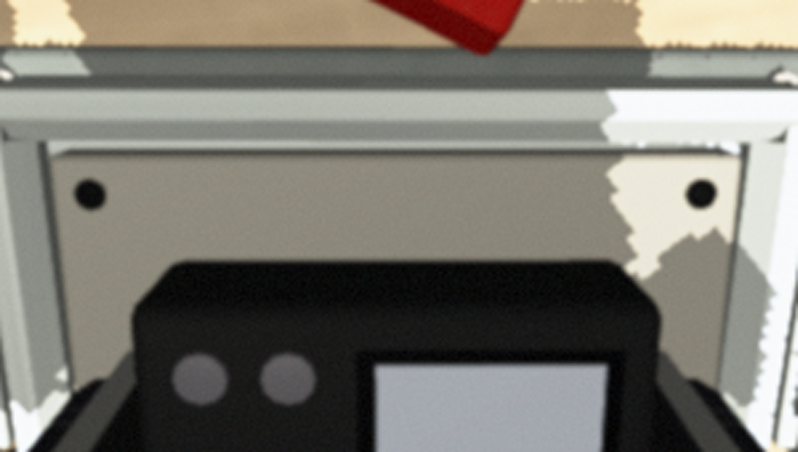

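Call:
drive_tool:
  rows:
    - [[-1,0,0,0,0],[-1,0,0,0,0],[-1,0,0,0,0]]

```text
t: 14.4
tool_pos: [505.7, -113.1, 84.3]
eef_rot: [0.9, 0.436, 0.003, 0.004]
contact_force: [0.1, 0.4, 0.2]
finger_gap: 85.5
```

```bash
python3 seat.py|head -4;python3 ck2.py pics/w22c.png
```

```text
t 14.45 tcp [ 505.7 -113.1   84.3] x [0.621 0.784 0.003] y [ 0.784 -0.621  0.01 ] F [ 0.  -0.2  0.3] gap 85.6 q [-0.22  0.31 -0.31  0.94 -0.    0.45]
tcp in fixture [ 2.3  0.4 84.3] tool x angle rel yf (world ccw) 0.09
[-33.25 -53.3   91.  ] [87.0, 202.0]
[-33.25  53.3   91.  ] [698.0, 202.0]
t 14.45 tcp [ 505.7 -113.1   84.3] x [0.621 0.784 0.003] y [ 0.784 -0.621  0.01 ] F [ 0.  -0.2  0.3] gap 85.6 q [-0.22  0.31 -0.31  0.94 -0.    0.45]
tcp in fixture [ 2.3  0.4 84.3] tool x angle rel yf (world ccw) 0.09
[ -0.4 -20.  -19.9]
```

View pics/w22c.png

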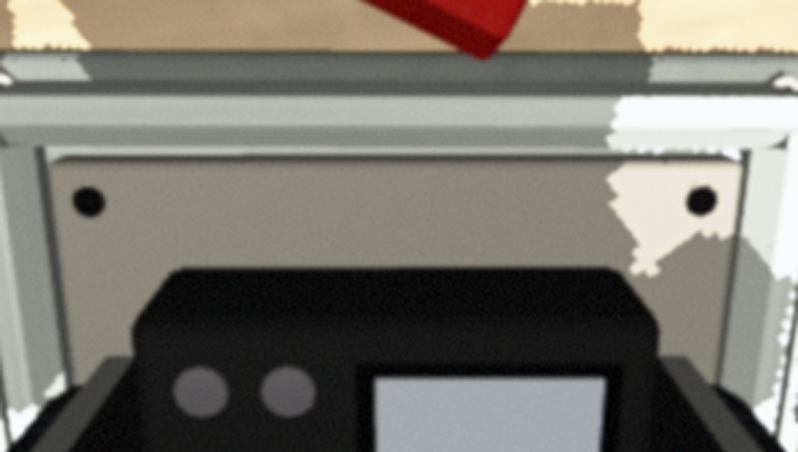

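Call:
drive_tool:
  rows:
    - [[-1,0,0,-0.03,0],[-1,0,0,-0.04,0],[-1,0,-0.03,-0.04,0],[-1,0,-0.03,-0.04,0],[-1,0,0,0,0]]

```text
t: 15.12
tool_pos: [455.8, -74.3, 237.5]
eef_rot: [0.9, 0.435, 0.003, 0.003]
contact_force: [0.1, 1.0, -1.0]
finger_gap: 85.5
```

Run:
```python
from fx import *
fr()
a=cam("wrist"); cv2.imwrite("pics/w23.png",a["img"][:,:,::-1])
print("wrist",places("lid_tab",a),places("lid_hinge",a))
b=cam("side"); crop(b,(100,80,370,310),"pics/s23.png",2.9); d=cam("scene"); crop(d,(225,60,425,240),"pics/sc23.png",3.5)
for x in (b,d): print(places("lid_tab",x),places("lid_hinge",x))
rs=[ray(x,places("lid_tab",x)[0][0]) for x in (b,d) if places("lid_tab",x)]
if len(rs)==2:
    p,e=tri(rs); print(p,e,RF.T@(p-F))
```

```text
t 15.12 tcp [455.8 -74.3 237.5] x [0.621 0.784 0.003] y [ 0.784 -0.621  0.008] F [ 0.1  1.  -1. ] gap 85.5 q [-0.16  0.12 -0.15  1.3  -0.    0.51]
tcp in fixture [-6.090e+01 -2.000e-01  2.375e+02] tool x angle rel yf (world ccw) 0.06
wrist [] [([315.4, 299.6], 0.91)]
[([248.6, 172.3], 0.57)] [([266.9, 228.3], 0.87)]
[([305.7, 110.5], 0.9), ([416.2, 243.4], 0.7)] [([281.6, 150.8], 0.63)]
[ 591.03359748 -187.5581279   212.20883942] [np.float64(0.8178181043599713), np.float64(0.8178181043601117)] [115.45729808  -4.82462227 212.20883942]
```

View pics/w23.png

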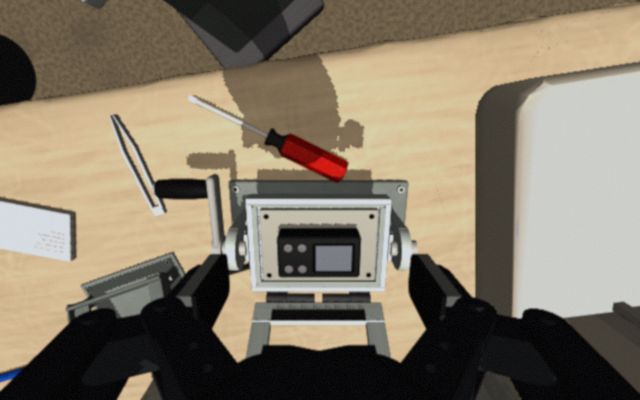

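View pics/s23.png

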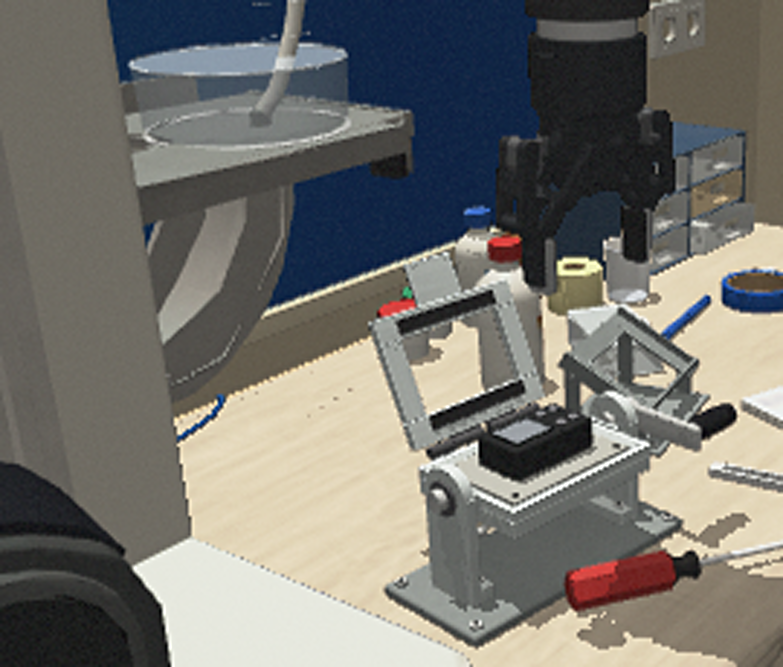

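View pics/sc23.png

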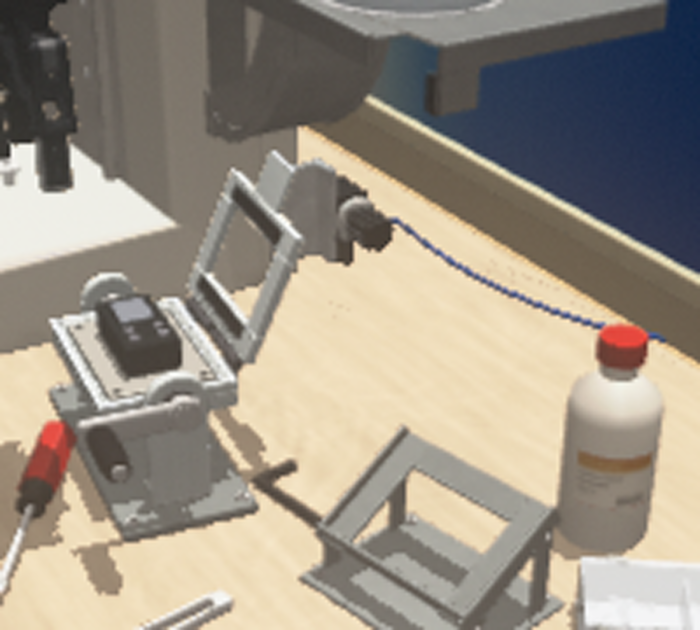

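Run:
```python
from fx import *
b=cam("side"); d=cam("scene")
crop(d,(270,0,430,120),"pics/sh.png",5); crop(b,(110,80,260,200),"pics/sh2.png",5)
```

```text
(no output)
```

View pics/sh.png

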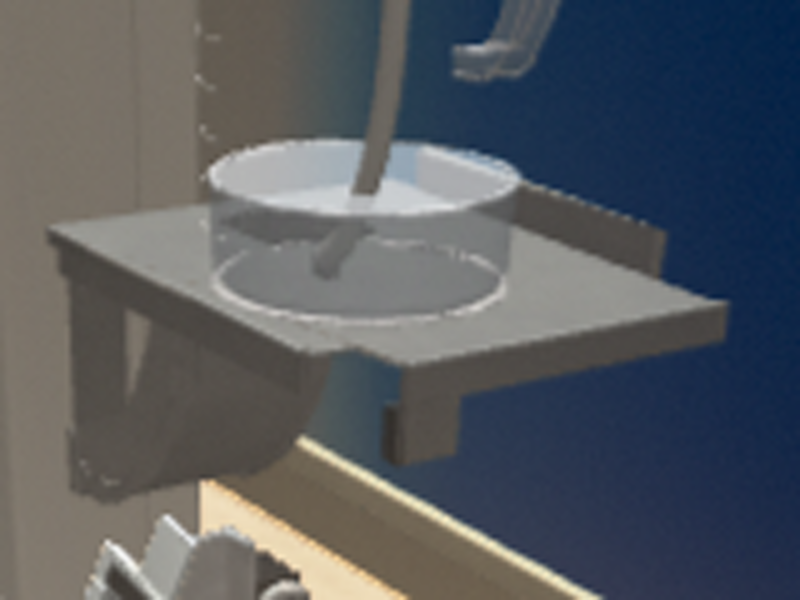

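View pics/sh2.png

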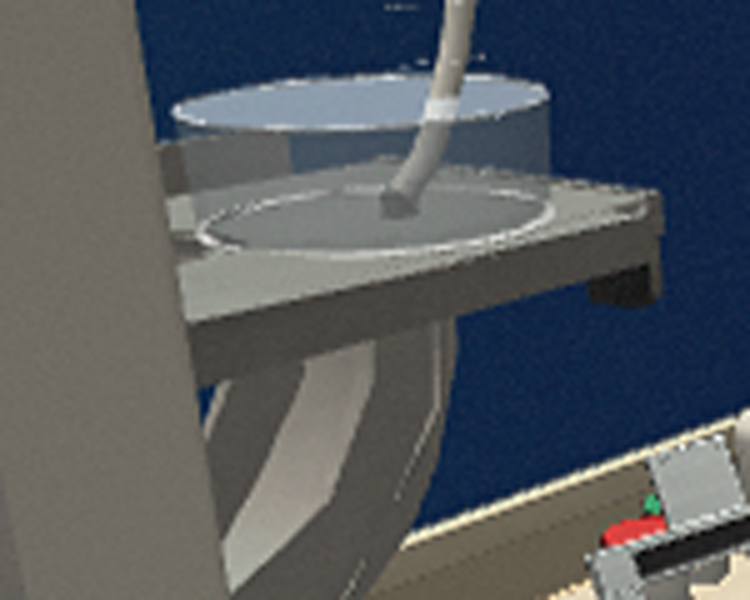

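Run:
```python
from fx import *
b=cam("side"); d=cam("scene")
for u,v in (((352,72.4),(241,119)),((280,47),(241,119)),((415,61),(241,119)),((280,47),(147,145))):
    p,e=tri([ray(d,u),ray(b,v)]); print(u,v,p.round(),np.round(e,1),(RF.T@(p-F)).round())
for u in ((280,47),(352,72.4),(415,61)):
    P=atz(d,u,320); print(u,P.round(),(RF.T@(P-F)).round())
for v in ((241,119),(147,145)):
    P=atz(b,v,320); print(v,P.round(),(RF.T@(P-F)).round())
```

```text
(352, 72.4) (241, 119) [ 627. -295.  314.] [1.6 1.6] [210. -66. 314.]
(280, 47) (241, 119) [ 585. -118.  354.] [7.8 7.8] [ 68.  46. 354.]
(415, 61) (241, 119) [ 667. -425.  319.] [32.1 32.1] [ 323. -143.  319.]
(280, 47) (147, 145) [736. -21. 317.] [0.8 0.8] [126. 216. 317.]
(280, 47) [723. -30. 320.] [120. 201. 320.]
(352, 72.4) [ 616. -300.  320.] [205. -77. 320.]
(415, 61) [ 777. -400.  320.] [394. -56. 320.]
(241, 119) [ 617. -258.  320.] [180. -44. 320.]
(147, 145) [732. -10. 320.] [116. 221. 320.]
```

Call:
drive_tool:
  rows:
    - [[-1,0,0.03,-0.025,0],[-1,0,0.03,-0.025,0],[-1,0,0.03,-0.025,0],[-1,0,0.02,0,0],[-1,0,0,0,0]]

```text
t: 16.6
tool_pos: [543.1, -144.7, 311.8]
eef_rot: [0.9, 0.435, 0.001, 0.002]
contact_force: [0.1, 0.3, -0.2]
finger_gap: 85.2
```

Run:
```python
from fx import *
fr()
a=cam("wrist"); cv2.imwrite("pics/w24.png",a["img"][:,:,::-1])
np.savez("w24.npz",img=a["img"],**{k:a[k] for k in("view","cx","cy","f")})
print("wrist",places("lid_tab",a),places("lid_hinge",a))
for th in (1.9,1.95,2.0,2.05):
    q=np.array([[-142,-22,5],[-142,22,5],[-108,-67,6.5],[-108,67,6.5],[0,-67,6.5],[0,67,6.5],[-108,-67,-2.5],[-108,67,-2.5],[-142,-22,-1],[-142,22,-1],[-130,0,2]],float)
    M=R.from_euler("Y",th).as_matrix()
    P=q@M.T+[58,0,95]; print(th,P[-1].round(),proj(a,P@RF.T+F).round(0).tolist())
```

```text
t 16.6 tcp [ 543.1 -144.7  311.8] x [ 0.621  0.784 -0.   ] y [ 0.784 -0.621  0.003] F [ 0.1  0.3 -0.2] gap 85.2 q [-0.26  0.29  0.26  1.54 -0.    0.41]
tcp in fixture [ 51.2  -1.1 311.8] tool x angle rel yf (world ccw) 0.05
wrist [([317.3, 267.8], 0.79)] [([317.1, 186.8], 0.88)]
1.9 [102.   0. 217.] [[293.0, 275.0], [346.0, 275.0], [248.0, 248.0], [391.0, 248.0], [264.0, 187.0], [374.0, 186.0], [246.0, 241.0], [393.0, 241.0], [293.0, 270.0], [346.0, 270.0], [320.0, 262.0]]
1.95 [108.   0. 215.] [[294.0, 280.0], [346.0, 280.0], [249.0, 252.0], [391.0, 252.0], [264.0, 186.0], [374.0, 186.0], [247.0, 245.0], [392.0, 245.0], [294.0, 276.0], [346.0, 276.0], [320.0, 267.0]]
2.0 [114.   0. 212.] [[294.0, 285.0], [345.0, 285.0], [249.0, 255.0], [390.0, 255.0], [264.0, 186.0], [374.0, 186.0], [248.0, 249.0], [391.0, 249.0], [294.0, 281.0], [345.0, 281.0], [320.0, 272.0]]
2.05 [120.   0. 209.] [[295.0, 289.0], [345.0, 289.0], [250.0, 259.0], [389.0, 259.0], [265.0, 186.0], [374.0, 186.0], [249.0, 253.0], [390.0, 253.0], [294.0, 286.0], [345.0, 286.0], [320.0, 276.0]]
```

View pics/w24.png

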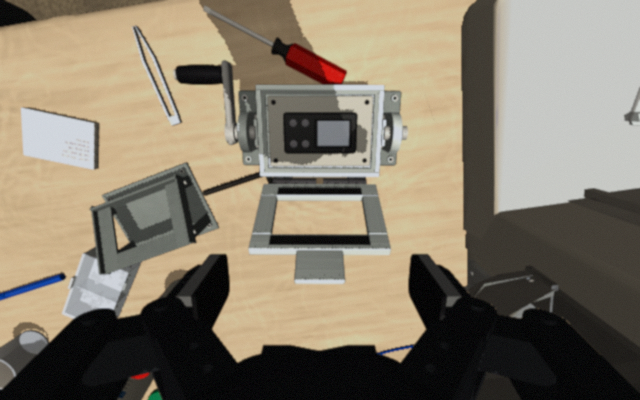

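Call:
drive_tool:
  rows:
    - [[-1,0.001,0.03,0.01,0],[-1,0,0.028,0.01,0],[-1,0,0,0.02,0],[-1,0,0,0.02,0],[-1,0,0,0,0]]

```text
t: 17.38
tool_pos: [585.9, -176.4, 252.2]
eef_rot: [0.899, 0.437, 0.001, 0.001]
contact_force: [-0.8, -0.1, 0.2]
finger_gap: 85.3
```

```bash
cat > lid.py <<'E'
from fx import *
import sys
s,Rm,p=fr()
a=cam("wrist"); crop(a,(160,150,480,400),sys.argv[1],2.4)
for th in (1.95,2.0):
    q=np.array([[-142,-22,-1],[-142,22,-1],[-108,-67,-2.5],[-108,67,-2.5],[-130,0,2]],float)
    P=q@R.from_euler("Y",th).as_matrix().T+[58,0,95]; print(th,P[-1].round(),((proj(a,P@RF.T+F)-[160,150])*2.4).round(0).tolist())
    print("tool",(Rm.T@RF@(P[-1]-p)).round(1))
E
python3 lid.py pics/w25.png
```

```text
t 17.38 tcp [ 585.9 -176.4  252.2] x [0.618 0.786 0.   ] y [ 0.786 -0.618  0.003] F [-0.8 -0.1  0.2] gap 85.3 q [-0.29  0.38  0.25  1.43 -0.    0.37]
tcp in fixture [104.5   0.7 252.2] tool x angle rel yf (world ccw) 0.27
1.95 [108.   0. 215.] [[290.0, 233.0], [465.0, 234.0], [144.0, 143.0], [612.0, 144.0], [378.0, 209.0]]
tool [-0.7  3.3 37.2]
2.0 [114.   0. 212.] [[292.0, 252.0], [463.0, 253.0], [148.0, 157.0], [608.0, 158.0], [378.0, 225.0]]
tool [-0.8  9.3 39.9]
```

View pics/w25.png

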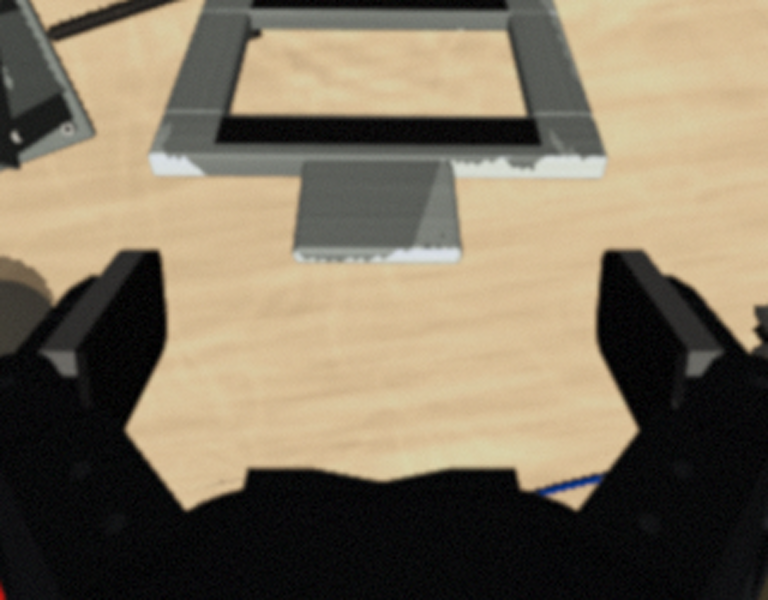

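Call:
drive_tool:
  rows:
    - [[-1,-0.0008,0.006,0.01,0.3],[-1,0,0.002,0.012,0],[-1,0,0,0.012,0],[-1,0,0,0.01,0],[-1,0,0,0,0]]
  squeeze: 40

```text
t: 18.05
tool_pos: [592.9, -182.3, 208.1]
eef_rot: [0.901, 0.435, 0.002, 0.002]
contact_force: [-0.8, 0.7, -0.2]
finger_gap: 85.4
```

```bash
python3 lid.py pics/w26.png
```

```text
t 18.05 tcp [ 592.9 -182.3  208.1] x [0.622 0.783 0.002] y [ 0.783 -0.622  0.006] F [-0.8  0.7 -0.2] gap 85.4 q [-0.3   0.41  0.17  1.33 -0.    0.37]
tcp in fixture [113.7   0.4 208.1] tool x angle rel yf (world ccw) -0.03
1.95 [108.   0. 215.] [[262.0, 288.0], [494.0, 287.0], [80.0, 165.0], [676.0, 163.0], [378.0, 251.0]]
tool [-0.4 -5.6 -6.9]
2.0 [114.   0. 212.] [[266.0, 311.0], [491.0, 310.0], [86.0, 182.0], [670.0, 181.0], [379.0, 271.0]]
tool [-0.4  0.3 -4.2]
```

View pics/w26.png

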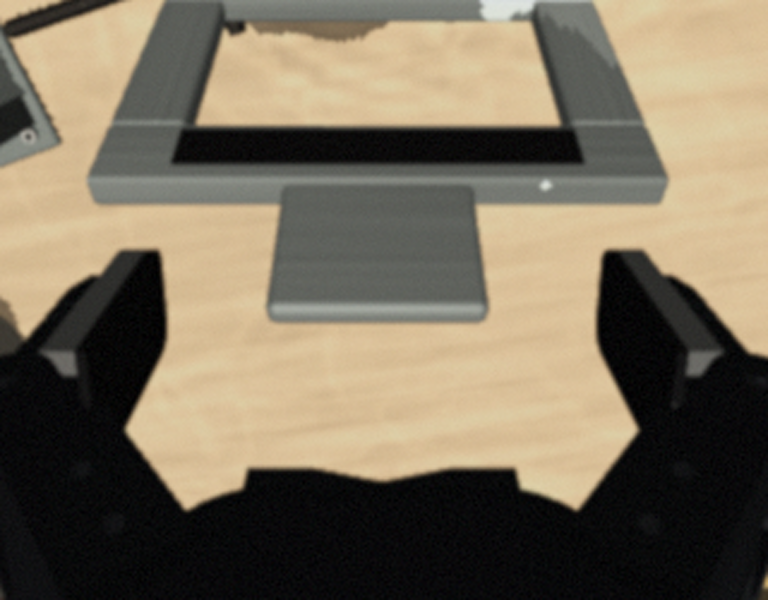

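Call:
drive_tool:
  rows:
    - [[-1,0,-0.001,0.006,0],[1,0,0,0.001,0],[1,0,0,0,0],[1,0,0,0,0],[1,0,0,0,0]]
  squeeze: 40

```text
t: 18.73
tool_pos: [592.3, -182.9, 202.3]
eef_rot: [0.901, 0.434, 0.002, 0.004]
contact_force: [0.7, 0.9, -1.8]
finger_gap: 42.4
```

```bash
python3 lid.py pics/w27.png
```

```text
t 18.73 tcp [ 592.3 -182.9  202.3] x [0.623 0.783 0.001] y [ 0.782 -0.623  0.009] F [ 0.7  0.9 -1.8] gap 42.4 q [-0.3   0.41  0.16  1.31 -0.    0.37]
tcp in fixture [113.5  -0.4 202.3] tool x angle rel yf (world ccw) -0.07
1.95 [108.   0. 215.] [[262.0, 305.0], [504.0, 304.0], [74.0, 174.0], [690.0, 172.0], [383.0, 265.0]]
tool [  0.4  -5.4 -12.7]
2.0 [114.   0. 212.] [[266.0, 328.0], [500.0, 327.0], [80.0, 192.0], [684.0, 190.0], [383.0, 285.0]]
tool [  0.4   0.5 -10. ]
```

View pics/w27.png

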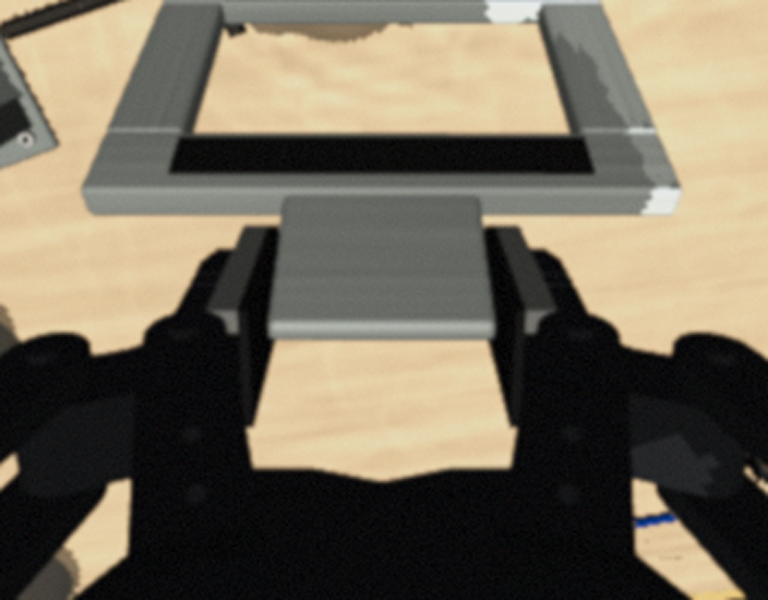

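```bash
cat > arc.py <<'E'
from fx import *
import sys
OFF=np.array([1.5,-10.7])
def tab(th): return np.array([58-130*np.cos(th)+2*np.sin(th),95+130*np.sin(th)+2*np.cos(th)])
def plan(step=.12,n=5,rad=0):
    s,Rm,p=fr(); cur=np.array([p[0],p[2]]); v=cur-OFF-[58,95]; th=np.arctan2(v[1],-v[0])
    # correct for 2mm normal offset
    th-=2/130 if 0 else 0
    print("theta",round(th,3),"radius",np.linalg.norm(v).round(1))
    for k in range(n):
        t2=max(th-step,0.0); w=tab(t2)+OFF; d=w-cur
        dw=RF@np.array([d[0],-p[1] if k==0 else 0,d[1]]); print("th",round(t2,2),(Rm.T@dw/1000).round(4)); cur=w; th=t2
if __name__=="__main__": plan(*(float(x) for x in sys.argv[1:2]))
E
python3 arc.py .12
```

```text
t 18.77 tcp [ 592.3 -182.8  202.3] x [0.623 0.783 0.001] y [ 0.783 -0.623  0.009] F [-1.3 -1.7  0. ] gap 42.6 q [-0.3   0.41  0.16  1.31 -0.    0.37]
tcp in fixture [113.5  -0.3 202.3] tool x angle rel yf (world ccw) -0.06
theta 2.0 radius 129.8
th 1.88 [ 0.0003 -0.0125 -0.0053]
th 1.76 [-0.     -0.015  -0.0042]
th 1.64 [-0.     -0.0154 -0.0024]
th 1.52 [-0.     -0.0156 -0.0005]
th 1.4 [-0.     -0.0155  0.0013]
```

Call:
drive_tool:
  rows:
    - [[1,0,-0.0125,-0.0055,0],[1,0,-0.015,-0.004,0],[1,0,0,0,0]]

```text
t: 19.15
tool_pos: [571.3, -166.2, 211.3]
eef_rot: [0.901, 0.434, 0.003, 0.005]
contact_force: [-2.2, 0.0, -1.9]
finger_gap: 42.7
```

```bash
python3 arc.py .12; python3 lid.py pics/w28.png >/dev/null
```

```text
t 19.15 tcp [ 571.3 -166.2  211.3] x [0.623 0.782 0.   ] y [ 0.782 -0.623  0.011] F [-2.2  0.  -1.9] gap 42.7 q [-0.28  0.36  0.11  1.31 -0.    0.39]
tcp in fixture [ 86.7  -0.3 211.3] tool x angle rel yf (world ccw) -0.09
theta 1.782 radius 129.9
th 1.66 [ 0.0003 -0.0134 -0.0024]
th 1.54 [-0.     -0.0156 -0.0009]
th 1.42 [-0.     -0.0156  0.001 ]
th 1.3 [-0.     -0.0153  0.0028]
th 1.18 [-0.     -0.0149  0.0046]
```

View pics/w28.png

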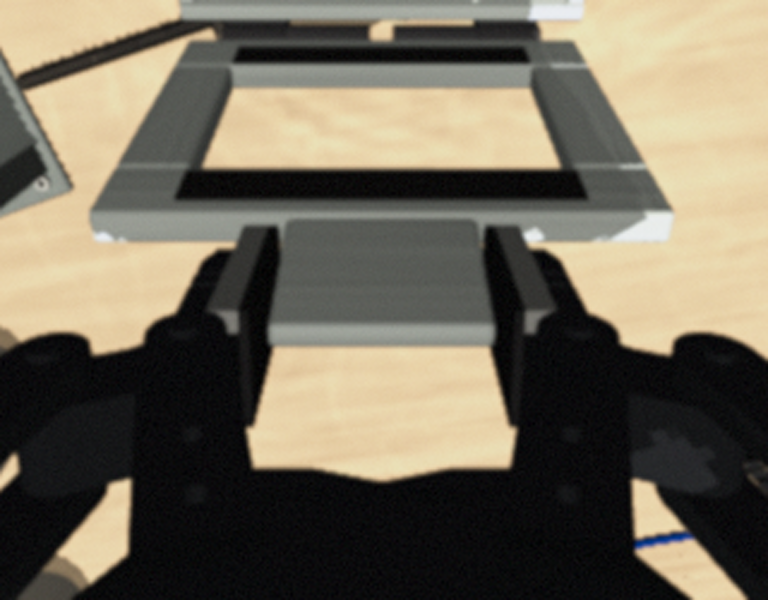

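Lid follows; the pinch holds (tab between pads at about (380,280) in the crop). Continue the arc.

Call:
drive_tool:
  rows:
    - [[1,0.0003,-0.0134,-0.0024,0],[1,0,-0.0155,-0.001,0],[1,0,-0.0155,0.001,0],[1,0,-0.0153,0.003,0]]

```text
t: 19.7
tool_pos: [530.7, -133.6, 212.4]
eef_rot: [0.901, 0.433, 0.006, 0.013]
contact_force: [3.0, -6.1, 6.1]
finger_gap: 42.7
```

```bash
python3 arc.py .12
```

```text
t 19.7 tcp [ 530.7 -133.6  212.4] x [ 0.626  0.78  -0.   ] y [ 0.78  -0.625  0.028] F [ 3.  -6.1  6.1] gap 42.7 q [-0.24  0.26 -0.03  1.25 -0.01  0.44]
tcp in fixture [ 3.470e+01 -1.000e-01  2.124e+02] tool x angle rel yf (world ccw) -0.28
theta 1.38 radius 130.5
th 1.26 [ 0.     -0.0132  0.0034]
th 1.14 [-0.0001 -0.0148  0.005 ]
th 1.02 [-0.0001 -0.0141  0.0068]
th 0.9 [-0.0001 -0.0131  0.0084]
th 0.78 [-0.0001 -0.012   0.0099]
```

Call:
drive_tool:
  rows:
    - [[1,0,-0.0132,0.0036,0],[1,0,-0.0146,0.0053,0],[1,0,-0.014,0.007,0],[1,0,0,0,0]]

```text
t: 20.2
tool_pos: [502.4, -111.1, 201.0]
eef_rot: [0.902, 0.431, 0.01, 0.02]
contact_force: [1.2, -1.2, -11.6]
finger_gap: 42.2
```

```bash
python3 arc.py .12; python3 lid.py pics/w29.png >/dev/null
```

```text
t 20.2 tcp [ 502.4 -111.1  201. ] x [0.627 0.779 0.001] y [ 0.778 -0.627  0.045] F [  1.2  -1.2 -11.6] gap 42.2 q [-0.21  0.2  -0.14  1.19 -0.02  0.47]
tcp in fixture [-1.50e+00 -1.00e-01  2.01e+02] tool x angle rel yf (world ccw) -0.43
theta 1.089 radius 131.6
th 0.97 [-0.     -0.0113  0.0079]
th 0.85 [-0.0001 -0.0129  0.0088]
th 0.73 [-0.0001 -0.0117  0.0103]
th 0.61 [-0.0001 -0.0104  0.0116]
th 0.49 [-0.0001 -0.0089  0.0128]
```

View pics/w29.png

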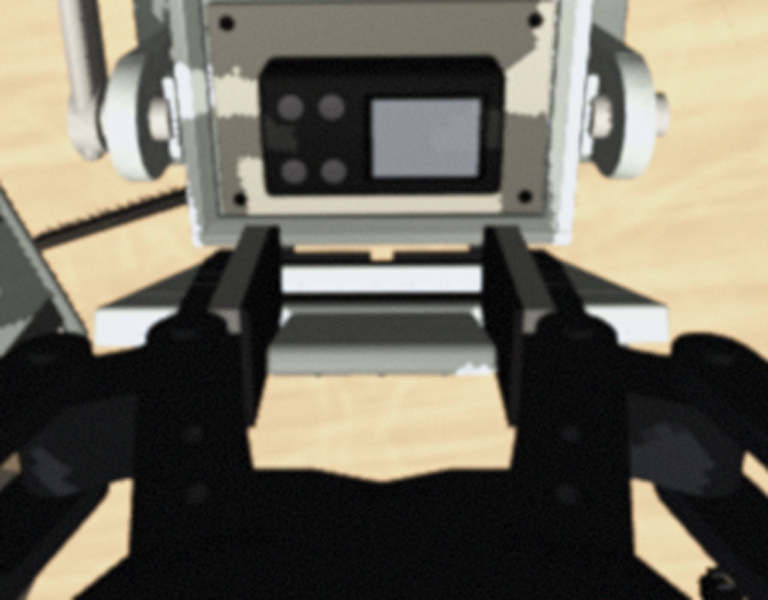

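Call:
drive_tool:
  rows:
    - [[1,0,-0.011,0.008,0],[1,0,-0.0125,0.009,0],[1,0,-0.0115,0.0105,0],[1,0,0,0,0]]
  squeeze: 22

```text
t: 20.75
tool_pos: [478.5, -92.0, 176.7]
eef_rot: [0.902, 0.431, 0.012, 0.023]
contact_force: [0.0, -1.4, -6.0]
finger_gap: 42.3
```

```bash
python3 arc.py .12; python3 lid.py pics/w30.png >/dev/null
```

```text
t 20.75 tcp [478.5 -92.  176.7] x [0.629 0.777 0.002] y [ 0.776 -0.628  0.052] F [ 0.  -1.4 -6. ] gap 42.3 q [-0.18  0.17 -0.25  1.11 -0.02  0.5 ]
tcp in fixture [-3.210e+01  1.000e-01  1.767e+02] tool x angle rel yf (world ccw) -0.53
theta 0.79 radius 130.1
th 0.67 [-0.0002 -0.0096  0.0096]
th 0.55 [-0.0001 -0.0098  0.0121]
th 0.43 [-0.0001 -0.0082  0.0132]
th 0.31 [-0.0001 -0.0066  0.0141]
th 0.19 [-0.0001 -0.0049  0.0148]
```

View pics/w30.png

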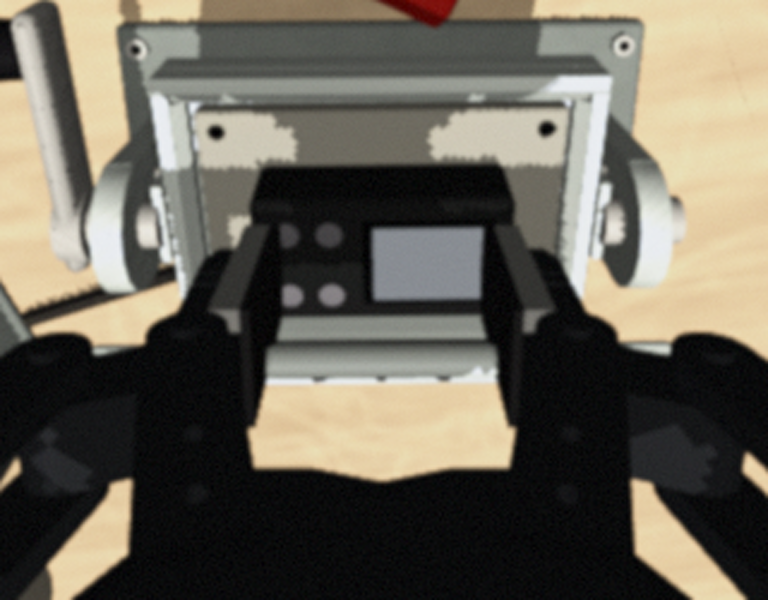

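Call:
drive_tool:
  rows:
    - [[1,0,-0.0095,0.0096,0],[1,0,-0.0095,0.012,0],[1,0,-0.008,0.013,0],[1,0,0,0,0]]

```text
t: 21.3
tool_pos: [457.9, -75.6, 143.0]
eef_rot: [0.902, 0.43, 0.012, 0.022]
contact_force: [0.2, -1.1, -4.2]
finger_gap: 42.6
```

```bash
python3 arc.py .12
```

```text
t 21.3 tcp [457.9 -75.6 143. ] x [0.629 0.777 0.003] y [ 0.776 -0.629  0.05 ] F [ 0.2 -1.1 -4.2] gap 42.6 q [-0.15  0.15 -0.36  1.01 -0.02  0.53]
tcp in fixture [-5.84e+01  1.00e-01  1.43e+02] tool x angle rel yf (world ccw) -0.57
theta 0.462 radius 131.7
th 0.34 [-0.0001 -0.0045  0.013 ]
th 0.22 [-0.0001 -0.0053  0.0147]
th 0.1 [-0.0001 -0.0035  0.0152]
th 0.0 [-0.     -0.0015  0.0131]
th 0.0 [0. 0. 0.]
```

Call:
drive_tool:
  rows:
    - [[1,0,-0.0045,0.013,0],[1,0,-0.005,0.0147,0],[1,0,-0.0035,0.015,0],[1,0,0,0,0]]

```text
t: 21.8
tool_pos: [446.1, -66.2, 99.8]
eef_rot: [0.902, 0.431, 0.01, 0.018]
contact_force: [-2.3, -0.3, -2.0]
finger_gap: 42.8
```

```bash
python3 arc.py .12; python3 lid.py pics/w31.png >/dev/null
```

```text
t 21.8 tcp [446.1 -66.2  99.8] x [0.628 0.778 0.003] y [ 0.777 -0.628  0.042] F [-2.3 -0.3 -2. ] gap 42.8 q [-0.13  0.18 -0.46  0.9  -0.02  0.54]
tcp in fixture [-73.5   0.2  99.8] tool x angle rel yf (world ccw) -0.47
theta 0.116 radius 133.9
th 0.0 [-0.0002  0.0024  0.0136]
th 0.0 [0. 0. 0.]
th 0.0 [0. 0. 0.]
th 0.0 [0. 0. 0.]
th 0.0 [0. 0. 0.]
```

View pics/w31.png

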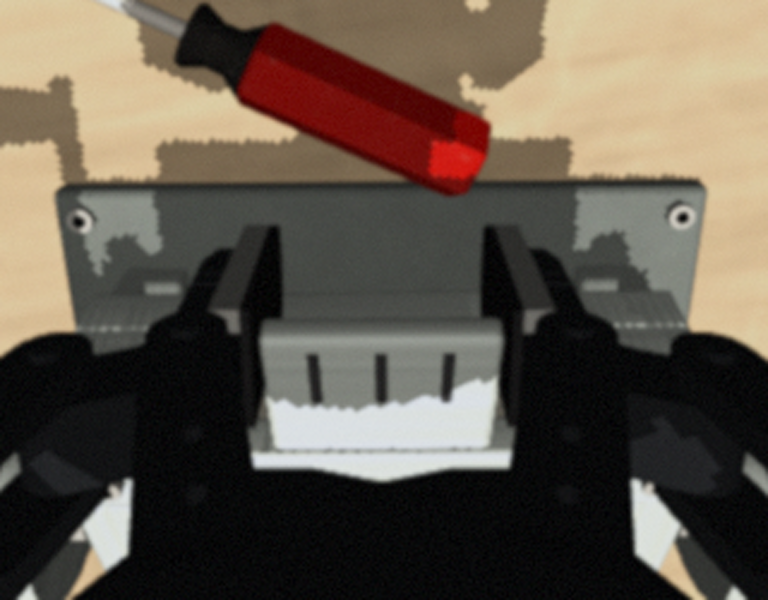

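Nearly shut. Continue down until the force rises.

Call:
drive_tool:
  rows:
    - [[1,0,0.001,0.007,0],[1,0,0.001,0.006,0],[1,0,0,0.001,0]]
  squeeze: 30

```text
t: 22.22
tool_pos: [445.6, -65.9, 87.0]
eef_rot: [0.902, 0.431, 0.009, 0.015]
contact_force: [-5.4, 0.7, 7.5]
finger_gap: 42.0
```

```bash
python3 arc.py .12
```

```text
t 22.23 tcp [445.6 -65.9  87. ] x [0.628 0.778 0.004] y [ 0.777 -0.628  0.034] F [-5.4  0.7  7.5] gap 42.0 q [-0.14  0.19 -0.47  0.88 -0.01  0.54]
tcp in fixture [-74.1   0.1  87. ] tool x angle rel yf (world ccw) -0.5
theta 0.02 radius 133.6
th 0.0 [-0.      0.0036  0.0008]
th 0.0 [0. 0. 0.]
th 0.0 [0. 0. 0.]
th 0.0 [0. 0. 0.]
th 0.0 [0. 0. 0.]
```

Call:
drive_tool:
  rows:
    - [[1,0,0.001,0.003,0],[1,0,0,0.003,0]]

```text
t: 22.48
tool_pos: [445.4, -65.6, 82.3]
eef_rot: [0.902, 0.431, 0.009, 0.013]
contact_force: [-10.4, 4.5, 15.9]
finger_gap: 42.3
```

```bash
python3 arc.py .12
python3 - <<'E'
from fx import *
b=cam("side"); crop(b,(200,170,370,310),"pics/s32.png",4.5); d=cam("scene"); crop(d,(225,100,375,230),"pics/sc32.png",5)
E
```

```text
t 22.48 tcp [445.4 -65.6  82.3] x [0.629 0.778 0.004] y [ 0.777 -0.629  0.03 ] F [-10.4   4.5  15.9] gap 42.3 q [-0.14  0.2  -0.48  0.87 -0.01  0.54]
tcp in fixture [-74.4   0.1  82.3] tool x angle rel yf (world ccw) -0.52
theta -0.015 radius 134.0
th 0.0 [-0.0001  0.0041 -0.0039]
th 0.0 [0. 0. 0.]
th 0.0 [0. 0. 0.]
th 0.0 [0. 0. 0.]
th 0.0 [0. 0. 0.]
```

View pics/s32.png

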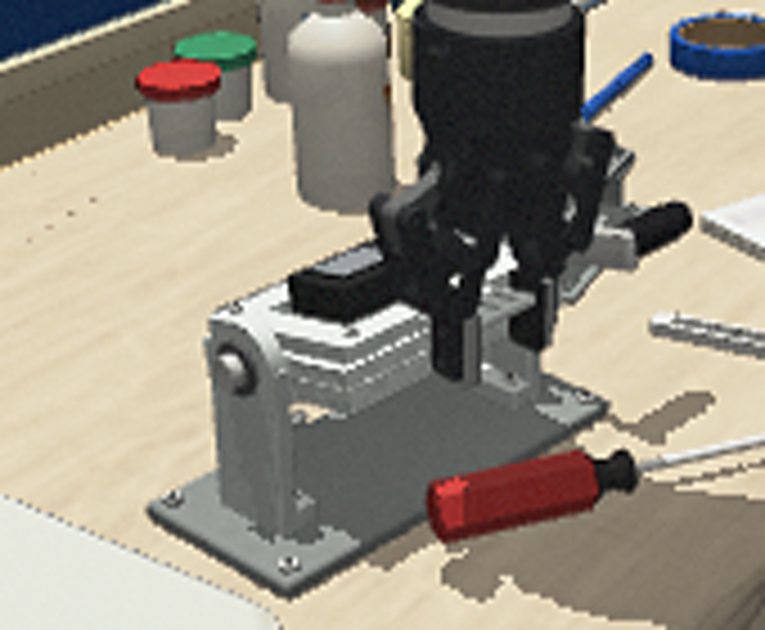

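View pics/sc32.png

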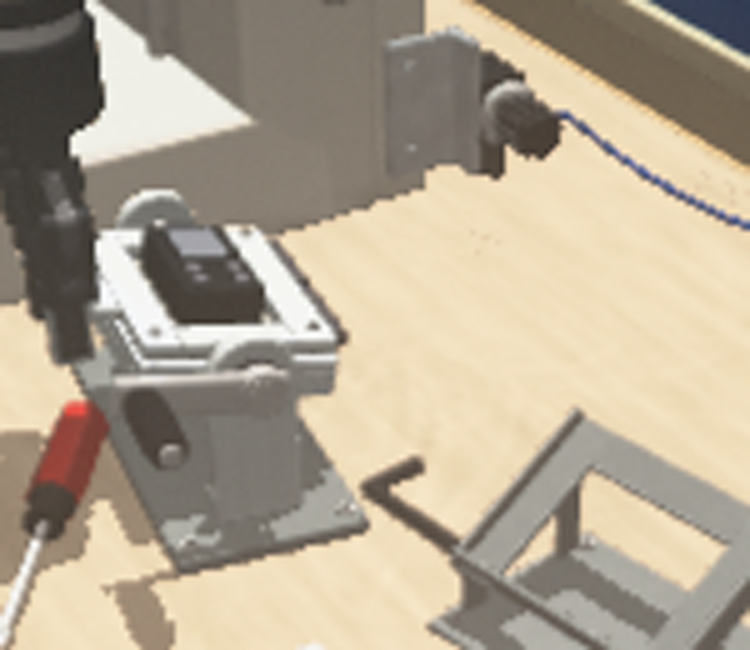

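Call:
drive_tool:
  rows:
    - [[-1,0,0,0,0],[-1,0,0,0,0],[-1,0,-0.005,-0.03,0],[-1,0,-0.01,-0.05,0],[-1,0,0,-0.05,0]]

```text
t: 23.2
tool_pos: [431.3, -54.8, 213.4]
eef_rot: [0.903, 0.43, 0.008, 0.013]
contact_force: [1.4, -0.4, -1.0]
finger_gap: 85.5
```

Run:
```python
from fx import *
s,Rm,p=fr()
b=cam("side"); crop(b,(200,170,370,310),"pics/s33.png",4.5); d=cam("wrist"); cv2.imwrite("pics/w33.png",d["img"][:,:,::-1])
for th in (0,.03,.06):
    q=np.array([[-142,-22,5],[-142,22,5],[-108,-67,6.5],[-108,67,6.5]],float)
    P=q@R.from_euler("Y",th).as_matrix().T+[58,0,95]; print(th,proj(d,P@RF.T+F).round(1).tolist())
g=np.array([[-62,-131,92],[-62,-106,92],[-62,-156,92]]);print(proj(d,g@RF.T+F).round(1).tolist(), places("crank_grip",d))
```

```text
t 23.2 tcp [431.3 -54.8 213.4] x [0.63  0.776 0.003] y [ 0.776 -0.63   0.029] F [ 1.4 -0.4 -1. ] gap 85.5 q [-0.12  0.07 -0.27  1.21 -0.01  0.56]
tcp in fixture [-9.220e+01 -2.000e-01  2.134e+02] tool x angle rel yf (world ccw) -0.63
0 [[291.7, 200.1], [340.7, 199.4], [244.6, 236.2], [388.8, 234.0]]
0.03 [[291.4, 201.8], [341.1, 201.1], [243.8, 237.9], [389.6, 235.7]]
0.06 [[291.0, 203.6], [341.4, 202.9], [243.1, 239.7], [390.4, 237.5]]
[[177.9, 221.4], [204.4, 221.0], [151.3, 221.7]] [([170.3, 229.2], 0.89)]
```

View pics/s33.png

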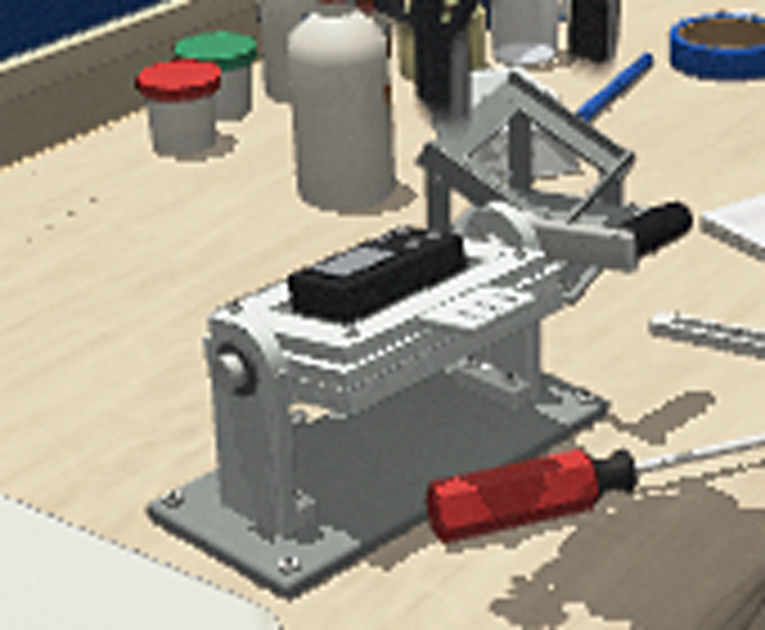

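View pics/w33.png

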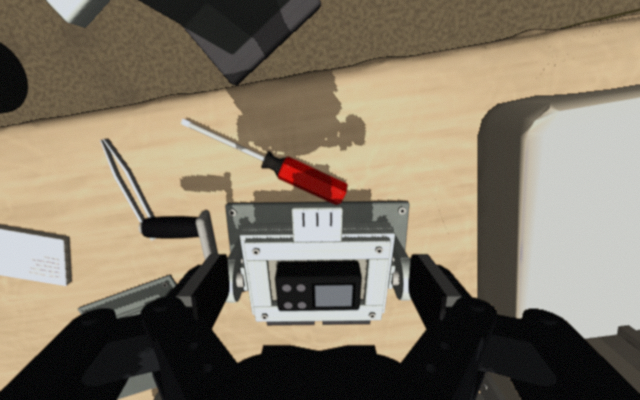

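Call:
drive_tool:
  rows:
    - [[-1,0,0,0,-10.6],[-1,0,0,0,-10.6],[-1,0,0,0,-10.6],[-1,0,0,0,-10.6],[-1,0,0,0,-10.6]]

```text
t: 23.98
tool_pos: [433.5, -55.9, 210.7]
eef_rot: [0.61, 0.792, 0.002, 0.016]
contact_force: [-0.1, 0.7, 0.2]
finger_gap: 85.6
```

Call:
drive_tool:
  rows:
    - [[-1,0,-0.03,0,-10.6],[-1,-0.01,-0.035,0,-10.6],[-1,-0.01,-0.035,0,-10.6],[-1,0,0,0,-4]]

```text
t: 24.48
tool_pos: [352.8, -117.6, 205.7]
eef_rot: [0.333, 0.943, -0.004, 0.013]
contact_force: [-0.3, 1.1, 0.1]
finger_gap: 85.2
```

Run:
```python
from fx import *
s,Rm,p=fr(); print((Rm.T@RF@(np.array([-62,-131,170])-p)).round(1))
```

```text
t 24.48 tcp [ 352.8 -117.6  205.7] x [-0.778  0.628 -0.027] y [0.628 0.778 0.001] F [-0.3  1.1  0.1] gap 85.2 q [-0.31 -0.03 -0.39  1.19 -0.01 -1.21]
tcp in fixture [-114.6  -98.2  205.7] tool x angle rel yf (world ccw) 89.53
[-51.9 -32.4  37.1]
```

Call:
drive_tool:
  rows:
    - [[-1,-0.025,-0.016,0.01,-0.5],[-1,-0.025,-0.016,0.01,0],[-1,0,0,0,0],[-1,0,0,0,0]]

```text
t: 24.98
tool_pos: [371.5, -175.9, 183.8]
eef_rot: [0.329, 0.944, -0.004, 0.011]
contact_force: [0.6, 0.9, -0.1]
finger_gap: 85.1
```

```bash
cat > cr.py <<'E'
from fx import *
import sys
s,Rm,p=fr(); print("to grip",(Rm.T@RF@(np.array([-62,-131,92])-p)).round(1))
d=cam("wrist"); cv2.imwrite(sys.argv[1],d["img"][:,:,::-1])
g=np.array([[-62,-131,92],[-62,-106,92],[-62,-156,92],[-52,-113,10],[52,-113,10],[-72.5,-131,92],[-51.5,-131,92]]);print(proj(d,g@RF.T+F).round(1).tolist(), places("crank_grip",d))
E
python3 cr.py pics/w34.png
```

```text
t 24.98 tcp [ 371.5 -175.9  183.8] x [-0.783  0.621 -0.024] y [0.621 0.783 0.   ] F [ 0.6  0.9 -0.1] gap 85.1 q [-0.44  0.05 -0.37  1.13 -0.01 -1.34]
tcp in fixture [ -63.8 -132.2  183.8] tool x angle rel yf (world ccw) 90.02
to grip [ 0.4  1.1 91.8]
[[318.4, 207.6], [318.5, 236.3], [318.4, 177.2], [311.1, 201.2], [216.1, 200.7], [331.4, 207.7], [305.5, 207.6]] [([314.0, 212.3], 0.57)]
```

View pics/w34.png

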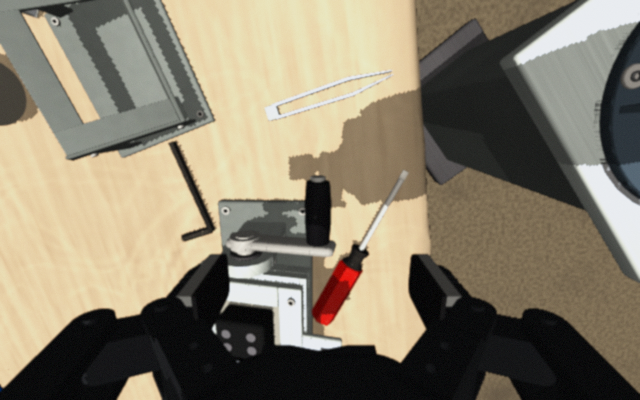

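Call:
drive_tool:
  rows:
    - [[-0.2,0,0.001,0.03,0],[-0.2,0,0,0.03,0],[-0.2,0,0,0.02,0],[-0.2,0,0,0,0]]

```text
t: 25.58
tool_pos: [374.6, -173.9, 103.7]
eef_rot: [0.327, 0.945, -0.004, 0.014]
contact_force: [0.1, -0.1, 0.2]
finger_gap: 51.3
```

```bash
python3 cr.py pics/w35.png
```

```text
t 25.57 tcp [ 374.6 -173.9  103.7] x [-0.786  0.618 -0.028] y [0.618 0.786 0.002] F [ 0.1 -0.1  0.2] gap 51.3 q [-0.43  0.12 -0.52  0.91 -0.   -1.34]
tcp in fixture [ -62.5 -128.7  103.7] tool x angle rel yf (world ccw) 90.27
to grip [-0.2 -2.3 11.7]
[[317.4, 244.2], [317.3, 284.1], [317.5, 200.7], [308.4, 223.5], [184.5, 221.9], [336.3, 244.4], [298.4, 243.9]] [([313.6, 256.1], 0.55)]
```

View pics/w35.png

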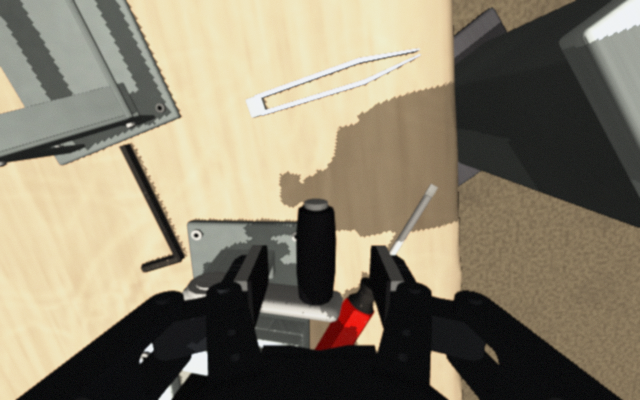

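Call:
drive_tool:
  rows:
    - [[-0.2,0,-0.003,0.008,0],[-0.2,0,0,0.009,0],[-0.2,0,0,0.009,0],[-0.2,0,0,0,0]]

```text
t: 26.18
tool_pos: [375.5, -178.0, 79.0]
eef_rot: [0.327, 0.945, -0.004, 0.016]
contact_force: [0.6, -0.3, -0.1]
finger_gap: 51.0
```

```bash
python3 cr.py pics/w36.png
```

```text
t 26.18 tcp [ 375.5 -178.    79. ] x [-0.786  0.618 -0.034] y [0.618 0.786 0.003] F [ 0.6 -0.3 -0.1] gap 51.0 q [-0.44  0.14 -0.56  0.83 -0.   -1.34]
tcp in fixture [ -59.3 -131.3   79. ] tool x angle rel yf (world ccw) 90.27
to grip [  2.2   0.4 -13. ]
[[322.3, 270.4], [321.9, 315.1], [322.6, 221.1], [311.2, 237.9], [175.5, 235.7], [344.3, 270.8], [300.4, 270.0]] [([319.8, 284.2], 0.78)]
```

View pics/w36.png

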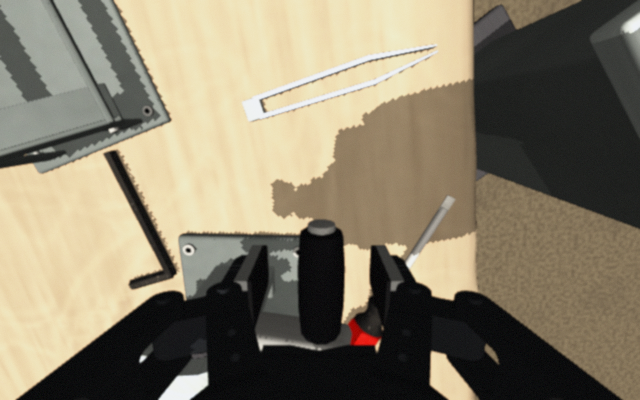

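Call:
drive_tool:
  rows:
    - [[1,0,0,0,0],[1,0,0,0,0],[1,0,0,0,0],[1,0,0,0,0]]
  squeeze: 45

```text
t: 26.78
tool_pos: [374.8, -177.3, 79.6]
eef_rot: [0.327, 0.945, -0.004, 0.016]
contact_force: [-1.0, 0.9, -1.7]
finger_gap: 19.7
```

```bash
cat > ca.py <<'E'
from fx import *
import sys
def plan(step,off,n=5):
    s,Rm,p=fr(); c=np.array([p[0],p[2]])-off; v=c-[0,92]; phi=np.arctan2(v[1],-v[0])
    print("phi",phi.round(3),"r",np.linalg.norm(v).round(1)); cur=np.array([p[0],p[2]])
    for k in range(n):
        phi=min(phi+step,np.pi); w=np.array([-62*np.cos(phi),92+62*np.sin(phi)])+off; d=w-cur
        print(round(phi,2),(Rm.T@RF@np.array([d[0],(-131.3-p[1]) if k==0 else 0,d[1]])/1000).round(4)); cur=w
plan(float(sys.argv[1]),np.array([float(sys.argv[2]),float(sys.argv[3])]))
E
python3 ca.py .2 2 -13
```

```text
t 26.77 tcp [ 374.8 -177.3   79.6] x [-0.786  0.618 -0.032] y [0.618 0.786 0.004] F [-1.   0.9 -1.7] gap 19.7 q [-0.44  0.14 -0.56  0.84 -0.   -1.34]
tcp in fixture [ -60.3 -131.2   79.6] tool x angle rel yf (world ccw) 90.26
phi 0.01 r 62.3
0.21 [-0.002  -0.0001 -0.0122]
0.41 [-0.0042  0.     -0.0117]
0.61 [-0.0064  0.     -0.0106]
0.81 [-0.0084 -0.     -0.0091]
1.01 [-0.01   -0.     -0.0073]
```

Call:
drive_tool:
  rows:
    - [[1,-0.002,0,-0.012,0],[1,-0.0042,0,-0.0117,0],[1,-0.0064,0,-0.0106,0]]

```text
t: 27.15
tool_pos: [389.2, -188.7, 114.5]
eef_rot: [0.327, 0.945, -0.006, 0.021]
contact_force: [19.5, -14.7, -40.7]
finger_gap: 19.6
```

```bash
python3 ca.py .2 1.7 -12.4
```

```text
t 27.15 tcp [ 389.2 -188.7  114.5] x [-0.785  0.618 -0.043] y [0.619 0.786 0.002] F [ 19.5 -14.7 -40.7] gap 19.6 q [-0.45  0.13 -0.47  0.93 -0.01 -1.35]
tcp in fixture [ -42.  -131.2  114.5] tool x angle rel yf (world ccw) 90.22
phi 0.675 r 55.9
0.87 [-0.0045 -0.0001 -0.0125]
1.07 [-0.0105 -0.     -0.0065]
1.27 [-0.0116 -0.     -0.0043]
1.47 [-0.0122 -0.     -0.0019]
1.67 [-0.0124 -0.      0.0006]
```

```bash
python3 cr.py pics/w37.png|tail -1
python3 - <<'E'
from fx import *
st()
b=cam("side"); crop(b,(200,130,370,310),"pics/s37.png",4); d=cam("scene"); crop(d,(200,80,400,230),"pics/sc37.png",4)
E
```

```text
[[353.5, 241.0], [352.0, 278.9], [355.0, 200.1], [334.7, 222.1], [216.1, 220.1], [371.4, 241.4], [335.6, 240.7]] [([314.3, 282.5], 0.77)]
t 27.25 tcp [ 390.5 -189.7  115.5] x [-0.785  0.618 -0.046] y [0.619 0.785 0.002] F [ 10.3 -12.2 -10.3] gap 19.6 q [-0.45  0.13 -0.47  0.93 -0.01 -1.35]
```

View pics/w37.png

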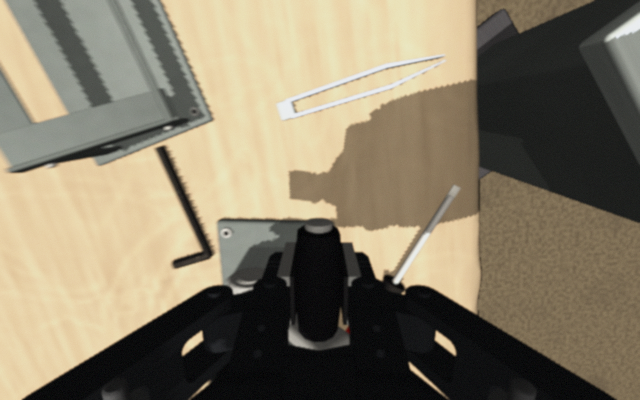

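View pics/s37.png

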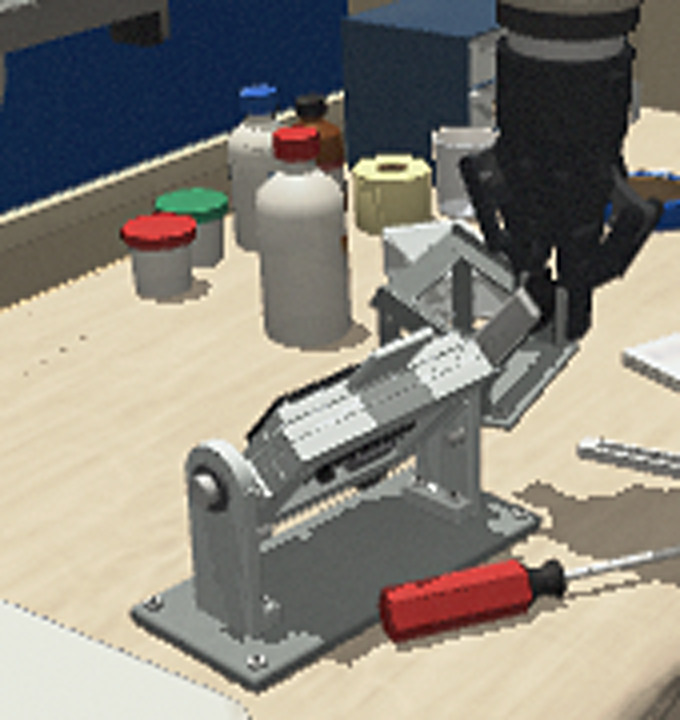

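View pics/sc37.png

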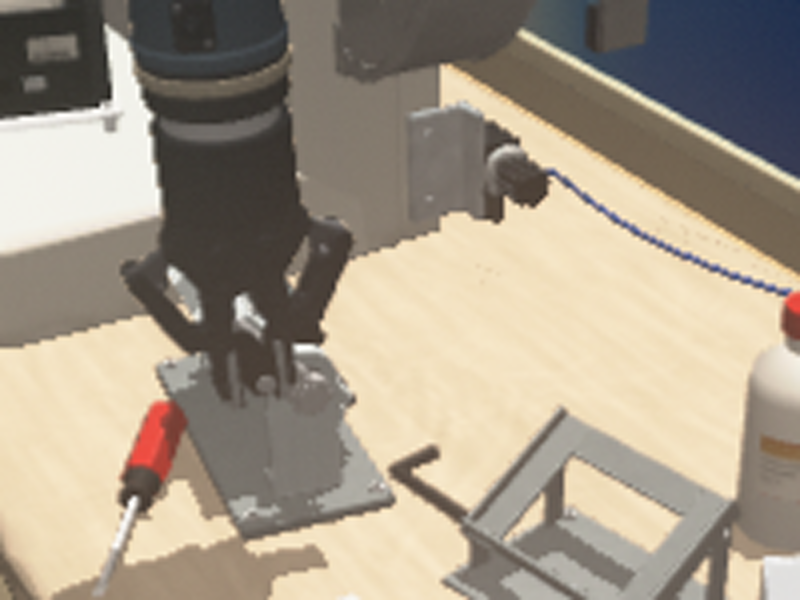

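```bash
cat > ca.py <<'E'
from fx import *
import sys
def plan(step,g,n=5):
    s,Rm,p=fr(); M=RF.T@Rm; gp=p+M@g; v=np.array([gp[0],gp[2]-92]); phi=np.arctan2(v[1],-v[0])
    print("phi",phi.round(3),"r",np.linalg.norm(v).round(1)); cur=gp.copy()
    for k in range(n):
        phi=min(phi+step,np.pi+.02); w=np.array([-62*np.cos(phi),gp[1] if k else -131.3,92+62*np.sin(phi)]); w[1]=-131.3
        print(round(phi,2),(M.T@(w-cur)/1000).round(4)); cur=w
plan(float(sys.argv[1]),np.array([1.3,0,-float(sys.argv[2])]))
E
python3 ca.py .2 22
```

```text
t 27.35 tcp [ 390.5 -189.7  115.5] x [-0.784  0.618 -0.046] y [0.619 0.785 0.002] F [ 11.7 -12.2 -12.8] gap 19.7 q [-0.45  0.13 -0.47  0.93 -0.01 -1.35]
tcp in fixture [ -40.3 -131.2  115.5] tool x angle rel yf (world ccw) 90.19
phi 0.818 r 62.3
1.02 [-0.0104 -0.0001 -0.0068]
1.22 [-0.0114 -0.     -0.0049]
1.42 [-0.0121 -0.     -0.0025]
1.62 [-0.0124 -0.     -0.0001]
1.82 [-0.0121 -0.      0.0024]
```

Call:
drive_tool:
  rows:
    - [[1,-0.009,0,-0.0075,0],[1,-0.0105,0,-0.0055,0],[1,0,0,0,0]]

```text
t: 27.72
tool_pos: [404.9, -201.3, 126.6]
eef_rot: [0.328, 0.945, -0.006, 0.02]
contact_force: [3.3, -2.0, -1.1]
finger_gap: 20.0
```

```bash
python3 ca.py .2 22
python3 - <<'E'
from fx import *
d=cam("wrist"); crop(d,(200,180,440,400),"pics/w38.png",3)
E
```

```text
t 27.73 tcp [ 404.9 -201.3  126.6] x [-0.785  0.619 -0.041] y [0.619 0.785 0.002] F [ 3.3 -2.  -1.1] gap 20.0 q [-0.46  0.15 -0.41  0.97 -0.01 -1.36]
tcp in fixture [ -21.8 -131.3  126.6] tool x angle rel yf (world ccw) 90.18
phi 1.17 r 61.4
1.37 [-0.0118  0.     -0.0037]
1.57 [-0.0124 -0.     -0.0007]
1.77 [-0.0123 -0.      0.0017]
1.97 [-0.0117 -0.      0.0041]
2.17 [-0.0106 -0.      0.0064]
```

View pics/w38.png

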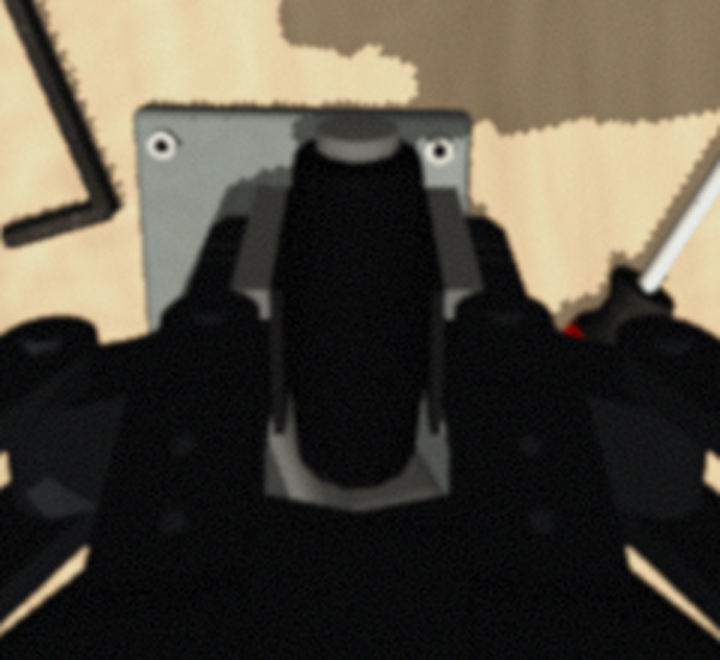

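Low forces, grip secure. Continue over the top.

Call:
drive_tool:
  rows:
    - [[1,-0.0118,0,-0.0037,0],[1,-0.0124,0,-0.001,0],[1,-0.0123,0,0.0012,0],[1,0,0,0,0]]

```text
t: 28.28
tool_pos: [428.5, -220.1, 130.7]
eef_rot: [0.327, 0.945, -0.004, 0.014]
contact_force: [5.4, -2.8, -16.0]
finger_gap: 19.8
```

```bash
python3 ca.py .2 22
```

```text
t 28.27 tcp [ 428.5 -220.1  130.7] x [-0.786  0.618 -0.029] y [0.618 0.786 0.002] F [  5.4  -2.8 -16. ] gap 19.8 q [-0.47  0.2  -0.33  1.01 -0.   -1.38]
tcp in fixture [   8.3 -131.4  130.7] tool x angle rel yf (world ccw) 90.26
phi 1.676 r 61.0
1.88 [-0.0122  0.      0.0019]
2.08 [-0.0112 -0.0001  0.0052]
2.28 [-0.01   -0.0001  0.0073]
2.48 [-0.0083 -0.0001  0.0092]
2.68 [-0.0063 -0.      0.0106]
```

Call:
drive_tool:
  rows:
    - [[1,-0.0122,0,0.0025,0],[1,-0.0112,0,0.005,0],[1,-0.0098,0,0.0073,0],[1,0,0,0,0]]

```text
t: 28.78
tool_pos: [451.9, -238.8, 118.3]
eef_rot: [0.327, 0.945, -0.003, 0.011]
contact_force: [1.4, 0.6, -10.8]
finger_gap: 19.8
```

```bash
python3 ca.py .2 22
```

```text
t 28.77 tcp [ 451.9 -238.8  118.3] x [-0.786  0.617 -0.023] y [0.618 0.787 0.002] F [  1.4   0.6 -10.8] gap 19.8 q [-0.48  0.26 -0.28  1.   -0.   -1.39]
tcp in fixture [  38.4 -131.4  118.3] tool x angle rel yf (world ccw) 90.3
phi 2.22 r 60.5
2.42 [-0.0098  0.0001  0.0075]
2.62 [-0.007  -0.0001  0.0102]
2.82 [-0.0048 -0.      0.0114]
3.02 [-0.0024 -0.      0.0121]
3.16 [-0.0002 -0.      0.0088]
```

Call:
drive_tool:
  rows:
    - [[1,-0.0098,0,0.0075,0],[1,-0.007,0,0.0102,0],[1,-0.0048,0,0.0114,0],[1,0,0,0,0]]

```text
t: 29.28
tool_pos: [467.6, -251.2, 91.8]
eef_rot: [0.327, 0.945, -0.003, 0.01]
contact_force: [0.7, 0.2, -8.0]
finger_gap: 19.7
```

```bash
python3 ca.py .2 22
```

```text
t 29.27 tcp [ 467.6 -251.2   91.8] x [-0.787  0.617 -0.021] y [0.617 0.787 0.002] F [ 0.7  0.2 -8. ] gap 19.7 q [-0.49  0.32 -0.28  0.95 -0.   -1.4 ]
tcp in fixture [  58.3 -131.4   91.8] tool x angle rel yf (world ccw) 90.32
phi 2.775 r 60.6
2.97 [-0.0044  0.0001  0.0115]
3.16 [-0.0006 -0.      0.0116]
3.16 [0. 0. 0.]
3.16 [0. 0. 0.]
3.16 [0. 0. 0.]
```

Call:
drive_tool:
  rows:
    - [[1,-0.0035,0,0.0115,0],[1,-0.0006,0,0.0085,0],[1,0,0,0.003,0],[1,0,0,0,0]]

```text
t: 29.78
tool_pos: [470.9, -253.8, 72.3]
eef_rot: [0.327, 0.945, -0.003, 0.012]
contact_force: [1.2, 0.2, -8.8]
finger_gap: 19.4
```

```bash
python3 ca.py .2 22
```

```text
t 29.77 tcp [ 470.9 -253.8   72.3] x [-0.787  0.617 -0.024] y [0.617 0.787 0.002] F [ 1.2  0.2 -8.8] gap 19.4 q [-0.49  0.34 -0.3   0.91 -0.   -1.4 ]
tcp in fixture [  62.5 -131.4   72.3] tool x angle rel yf (world ccw) 90.32
phi 3.104 r 60.8
3.16 [-0.0012  0.0002  0.0035]
3.16 [0. 0. 0.]
3.16 [0. 0. 0.]
3.16 [0. 0. 0.]
3.16 [0. 0. 0.]
```

Call:
drive_tool:
  rows:
    - [[1,0,0,0.003,0],[1,0,0,0.003,0],[1,0,0,0,0]]

```text
t: 30.15
tool_pos: [471.0, -253.9, 69.0]
eef_rot: [0.326, 0.945, -0.003, 0.013]
contact_force: [-0.9, 0.6, -6.9]
finger_gap: 19.6
```

```bash
python3 ca.py .2 22
```

```text
t 30.15 tcp [ 471.  -253.9   69. ] x [-0.786  0.617 -0.026] y [0.617 0.787 0.002] F [-0.9  0.6 -6.9] gap 19.6 q [-0.49  0.34 -0.31  0.9  -0.   -1.4 ]
tcp in fixture [  62.7 -131.4   69. ] tool x angle rel yf (world ccw) 90.32
phi -3.125 r 60.8
-2.93 [0.0006 0.0002 0.0123]
-2.73 [ 0.0042 -0.      0.0117]
-2.53 [0.0064 0.     0.0106]
-2.33 [0.0084 0.     0.0091]
-2.13 [0.01   0.     0.0073]
```

Call:
drive_tool:
  rows:
    - [[1,0,0,0.003,0],[1,0,0,0.003,0]]

```text
t: 30.4
tool_pos: [471.3, -254.1, 68.3]
eef_rot: [0.326, 0.945, -0.004, 0.015]
contact_force: [-15.3, 8.9, 42.8]
finger_gap: 19.7
```

Run:
```python
from fx import *
fr()
b=cam("side"); crop(b,(200,130,370,310),"pics/s40.png",4)
```

```text
t 30.4 tcp [ 471.3 -254.1   68.3] x [-0.786  0.617 -0.03 ] y [0.617 0.787 0.003] F [-15.3   8.9  42.8] gap 19.7 q [-0.49  0.34 -0.31  0.89 -0.   -1.4 ]
tcp in fixture [  63.  -131.4   68.3] tool x angle rel yf (world ccw) 90.33
```

View pics/s40.png

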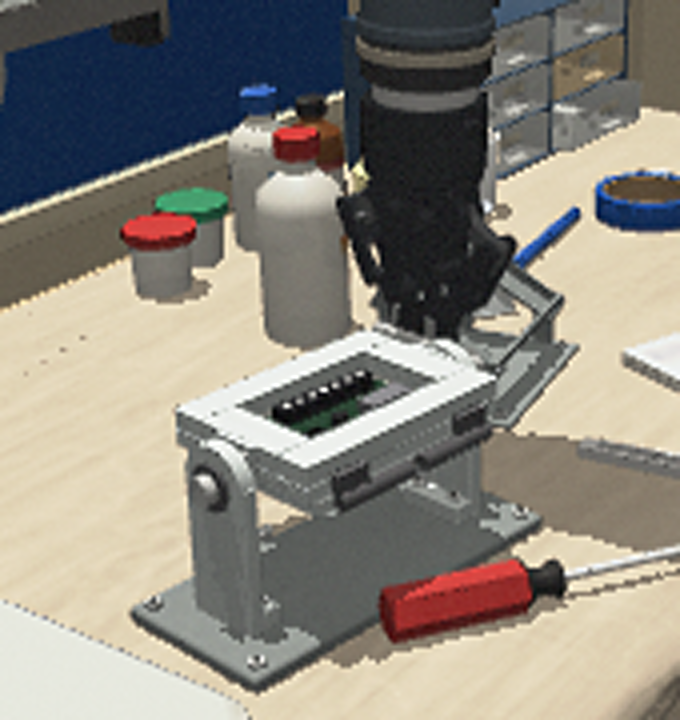

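Call:
drive_tool:
  rows:
    - [[-0.2,0,0,0,0],[-0.2,0,0,0,0],[-0.2,0,0,0,0]]

```text
t: 30.82
tool_pos: [472.9, -255.1, 70.0]
eef_rot: [0.326, 0.945, -0.004, 0.017]
contact_force: [-0.1, -0.7, -0.3]
finger_gap: 51.1
```

Call:
drive_tool:
  rows:
    - [[-0.2,0,0,-0.03,0],[-0.2,0,0,-0.04,0],[-0.2,0,0,-0.04,0],[-0.2,0,-0.03,-0.04,0],[-0.2,0,-0.03,0,0]]

```text
t: 31.45
tool_pos: [432.1, -299.7, 222.2]
eef_rot: [0.325, 0.946, -0.004, 0.016]
contact_force: [0.4, 0.2, -0.7]
finger_gap: 51.3
```

Call:
drive_tool:
  rows:
    - [[-0.2,0.03,-0.03,0,0],[-0.2,0.03,-0.03,0,0],[-0.2,0,0,0,0],[-0.2,0,0,0,0]]

```text
t: 31.95
tool_pos: [345.8, -312.7, 219.6]
eef_rot: [0.326, 0.945, -0.005, 0.017]
contact_force: [0.2, -0.7, -1.3]
finger_gap: 51.3
```

Run:
```python
from fx import *
fr()
b=cam("side"); crop(b,(200,130,370,310),"pics/s41.png",4); d=cam("scene"); cv2.imwrite("pics/sc41.png",d["img"][:,:,::-1]); w=cam("wrist"); cv2.imwrite("pics/w41.png",w["img"][:,:,::-1])
rs=[]
for x in (b,d,w): 
    r=places("crank_grip",x); print(x["n"],r)
    if r: rs.append(ray(x,r[0][0]))
p,e=tri(rs); print(p,e,RF.T@(p-F))
```

```text
t 31.95 tcp [ 345.8 -312.7  219.6] x [-0.787  0.616 -0.034] y [0.616 0.788 0.002] F [ 0.2 -0.7 -1.3] gap 51.3 q [-0.74  0.12 -0.2   1.22  0.   -1.65]
tcp in fixture [   1.2 -255.3  219.6] tool x angle rel yf (world ccw) 90.41
side [([305.3, 213.2], 0.39)]
scene [([306.6, 178.4], 0.51), ([348.0, 227.7], 0.47)]
wrist [([260.7, 311.5], 0.55)]
[ 474.16260453 -252.99135053   88.94098756] [np.float64(4.113600078995674), np.float64(2.659100097371074), np.float64(2.531434922559994)] [  64.59645915 -128.73390634   88.94098756]
```

View pics/s41.png

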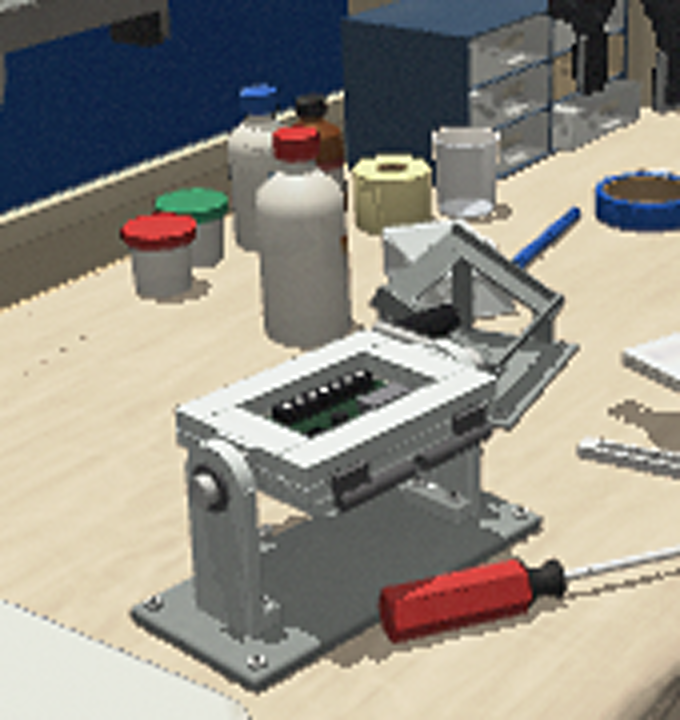

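View pics/sc41.png

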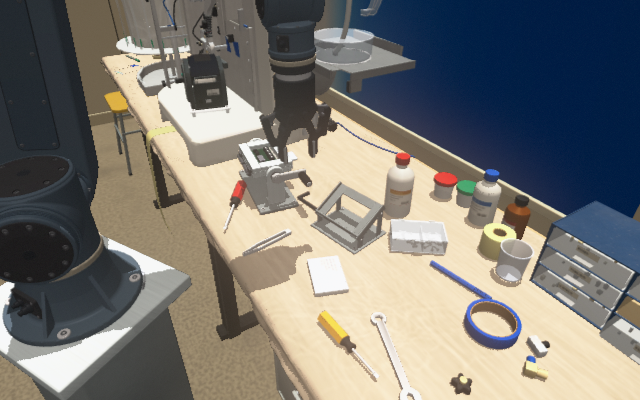

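View pics/w41.png

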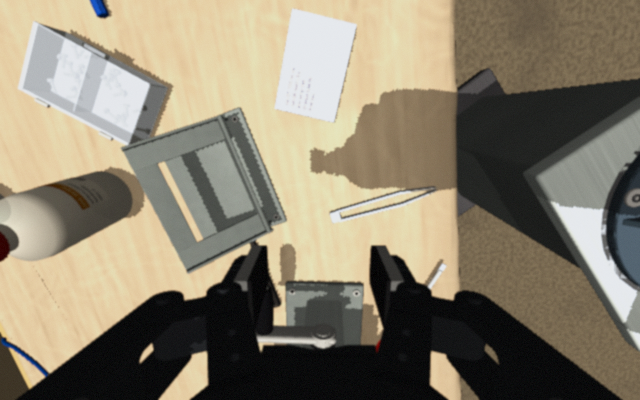

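Run:
```python
from fx import *
d=cam("scene"); crop(d,(225,125,345,220),"pics/sc42.png",6)
w=cam("side"); crop(w,(235,205,335,270),"pics/s42.png",7)
```

```text
(no output)
```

View pics/sc42.png

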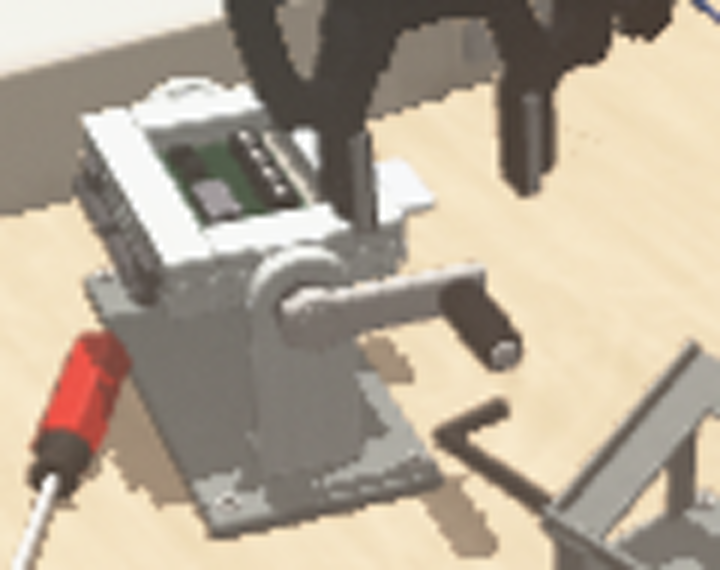

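View pics/s42.png

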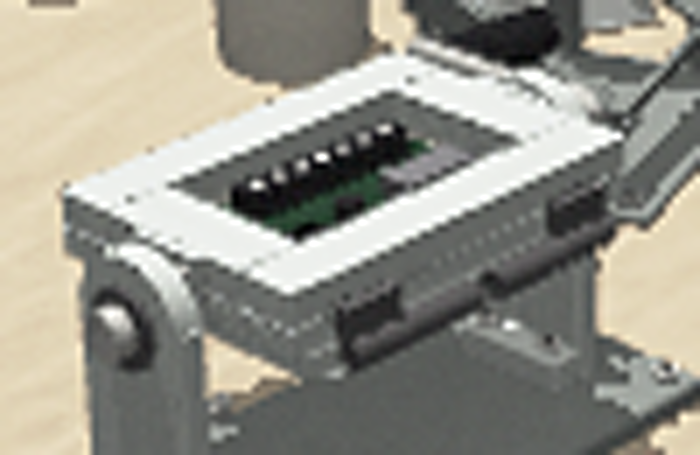

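```bash
python3 -c "
from plant import bot
print(bot.job_done())"
```

```text
the job is handed in; nothing more can be done
None
```

The panel is seated in the frame, the lid is shut over it, and the closed frame is cranked right over to its stop with the panel's back up. I handed the job in at about 32 s.

**How it went**
- **Panel:** I gripped the housing by its two ends, lifted it off the stand, and let it swing flat as its front edge met the ledge. After release, the panel's screw holes were within about 1 mm of where they should be for a seated panel.
- **Lid:** I pinched the tab by its side edges and carried the lid over to shut, then pressed it down with about 16 N.
- **Crank:** I took the grip from above and carried it through the half circle until the stop pushed back at about 43 N on the fingers.

**Last checks**
- The pictures show the frame level, the board side up, the lid flush underneath, and the crank at the rear.
- The measured grip position was (65, -129, 89) mm in the fixture's axes, against a nominal (62, -131, 92) mm, so within about 3–4 mm.
- The gripper is clear of everything, and the screwdriver, hex key, bottle and the rest look unmoved.

**What disagreed**
- Early in the crank turn my planned path was slightly off. The grip slid about 9 mm in the pads and the force briefly reached about 48 N. I corrected the path, and after that it stayed under about 20 N until the stop.
- The 43 N at the stop was on the finger pads, not the arm or gripper body. It still exceeds the 40 N figure if that limit also counts the fingers.
- The tool drifted up to about 3° out of vertical during the contact moves, with no visible effect.

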